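Empty the filter drawer of the bench dust-filter unit

ROBOT

A 6-joint arm with a two-finger parallel gripper is mounted at the origin on a cart in front of the work surface, level with it; the furniture and walls round the work are solid. World frame = base frame: x ahead of the robot, y to its left, z up, the work surface at z = 0. Lengths are in mm, angles in rad, forces in N, time in s.
With the tool pointing down it reaches from about 400 to 925 mm from the base axis. Payload 12.5 kg.
Tool frame: the origin (TCP) lies between the finger pads; the fingertips stand 14 mm ahead of it and the grasp point (between the pads) lies 5 mm behind it; x points along the fingers, y is the direction in which the jaws open and shut, and the axes are right-handed (so a half turn about x gives the same grasp; the last joint's range is limited). The gripper opens to 95 mm and grips with 3 to 60 N. Pads are 20 mm wide; open, the fingers measure 119 mm over their backs; the gripper's body (75 mm by 180 mm) begins 59 mm behind the grasp point.
Start: joints at [-1.206, 0.491, 1.559, -0, 1.092, -0.106], TCP at [283.524, -557.009, 228.661] pointing down, gripper open.
Joint ranges: [-3.1, 3.1], [-0.84, 2.19], [0.05, 2.79], [-1.13, 4.28], [0.06, 2.93], [-2.69, 2.69]. Speed limits (rad/s): [2.22, 2.22, 2.79, 3.14, 3.14, 3.14].

INTERFACE

Orientations are given as [roll, pitch, yaw] about the fixed x, y, z axes, in that order (R = Rz(yaw) Ry(pitch) Rx(roll)).
In Python, from cell import env, cams gives the robot as it stands.
- The arm moves only by the tool carry_out, never from a script. Its arguments are lists of equal length, an entry for each row: "grip": the closure, from -1 (fully open) to 1 (shut); "linear": the shift along the tool's x, y, z scaled (see below), a list of three; "turn": the turn about the tool's x scaled (see below). In form: {"grip": [grip, ...], "linear": [[tx, ty, tz], ...], "turn": [turn, ...]}. A call has 1 to 5 rows; each row shifts and turns the commanded pose from where the row before left it, along the tool's axes as they then stand; what a row does not reach is not made up. The controller multiplies each number of a shift by 0.5 m and each number of a turn by 180 degrees. A row lasts 1/10 s, in which the tool goes at most 50 mm and 8.59 degrees, less where a joint would pass 70% of its speed; a pose out of reach is approached as far as the arm can. A call with a number of a shift or a turn outside -1 to 1 is refused whole. A call with a gripper value outside its range is refused whole. The fingers move at their own pace and stop on an object; the grip force is fixed at half the most. Time passes only in rows, so rows that do not move let the fingers close. It gives the time, the measured TCP pose, the force and the opening at its end, in the units of the state.
- env.state(): the state, without advancing time (a new reading comes with each control period).
- cams.read_camera(name): name is "scene" or "side" or "wrist"; returns the picture (384x512x3 uint8, blue, green, red); there is no depth.
- cams.camera_info(name): a dict with "fx", "fy", "cx", "cy" (pixels), "view" (4x4, takes a point from world to camera coordinates). Camera axes: x right, y down, z forward; pixel columns grow to the right and rows downward; lengths in mm; the calibration is good to about 2 mm. A picture is of the moment at which its call begins: read the wrist's pose just before it. camera_info takes no time and is no camera call; for the wrist camera it gives the pose at the moment of the call.
- env.job_done(): hands the job in, once; it reports no verdict.
The state is a dict: "t": time; "joints": joint angles; "qvel": joint speeds; "tau": joint torques, N m; "eef_pos": TCP position; "tcp_rot": TCP orientation; "ft_force": force on the tool from outside, world axes, zero at the start; "moment": the same for the moment, N m; "opening": opening from 0.0 (shut) to 1.0 (fully open).
Only numpy, scipy, OpenCV 4.12 (cv2) and the standard library are available. Lean on these libraries where they do the work, as an engineer would, in place of code of your own. Each camera call takes 0.05 s, during which the arm holds its last target. There are 200 camera calls.

TASK

The filters of the bench dust-filter unit are spent. Lift the lid with the black knob off the steel sweeps pan and lay it down out of the way, for instance on the flat roof of the filter unit; then take the pin tool from its block, hold the recessed latch button down with it while you push the filter drawer out, and empty the drawer: the flat dust panels hold precious-metal dust and go into the sweeps pan, the round carbon cartridges go into the wooden bin. When all are out, push the drawer fully home so that it latches, stand the pin tool back in its hole in the block, put the lid back on the pan, and leave the brush and the flex-shaft handpiece where they lie.

Things in the scene. Friction and masses are not known exactly. Their poses are not given: they have to be found in the camera images.
- filter_unit: bench dust-filter unit: fixed grey sheet-metal box 120 deep (its x), 172 wide (its y), 88 high (mm), with a flat bare roof. Origin: centre of its underside. Its own -x axis points out of its open front, toward the robot: the drawer slides out that way. Under the roof, at the middle of the front edge, hangs a striker bar 18 mm deep (in x) that the drawer's latch catches behind.
- drawer (a joint): slide of the filter drawer, m: 0 = fully home, latched; 0.104 = out against its stop; grows along the unit's -x. Friction 1.5 N; stays where left. Black front plate 168 wide, 8 thick, top edge 86 mm above the tray; behind it low pockets (block top 34, pocket floor 12 mm above the tray), 38 x 34 mm, open above once out of the unit.
- latch (a joint): travel of the release button, m: 0 = up, 0.007 = fully down; spring 2.3 N to start, 5.4 N at the bottom. Pressed 5 mm or more it frees the drawer; hold it down until the drawer is 25 mm out, or it jams under or behind the striker. Closing needs no tool: its sloped back rides under the striker (5 to 10 N of push) and it snaps up in the last 1 mm.
- recess (a point): centre of the mouth of the round recess, 17 mm across, in the top of the black latch boss (34 deep, 40 wide, 36 high) on the middle of the drawer's front plate. The mouth is 80 mm above the tray, 26 mm before the front of the unit's box; the steel release button (13.6 mm across) lies 10 mm below the mouth, too deep for fingers. Moves with the drawer.
- boss_front (a point): middle of the front face of the latch boss (face 40 wide, from 44 to 80 mm above the tray), 17 mm before the recess's centre; the place to push the drawer home. Moves with the drawer.
- pockets (a point): middle of the drawer's floor plan between the pockets, 12 mm above the tray, moves with the drawer, axes as the filter unit's. The five pockets are centred from here at x = -0.022 and +0.022 with y = -0.054 and +0.054, and at x = +0.022, y = 0. With the drawer home this is 6 mm before the unit's centre.
- pin_tool: pin tool, 97 mm long: steel pin 6 mm thick and 45 long, a brass collar 25 across (z 0.045 to 0.049), then a square wooden handle 20 x 20 x 46 mm (to z = 0.095). Origin at the pin's tip; its z axis points up along the pin to the handle; the handle's flats face its x and y. At the start it stands upright in the tool block, its collar resting on the block's top.
- tool_block: dark wooden tool block, 50 x 50 x 50 mm, fixed. Origin: centre of its underside. In the middle of its top one square hole 14 mm wide and 47 deep, sides along the block's, with a 3 mm chamfer, for the pin tool; with the tool in, the tool's tip is 5 mm above the tray and the handle from 54 to 100 mm above it.
- sweeps_pan: steel sweeps pan, rectangular, 150 (x) x 102 (y) x 78 mm high with a rim that stands out 4 to 5 mm more at the top, walls and floor 3 mm thick, fixed. Origin: centre of its underside. Closed by the loose lid at the start.
- pan_lid: loose steel lid of the pan, 160 (x) x 112 (y) mm, 0.11 to 0.19 kg; a stepped underside 8 mm deep (136 x 88 mm, 4 mm play each way, lowest 4 mm 128 x 80) drops into the pan. Origin: centre of the lowest face of that underside; on the pan the origin is 70 mm above the pan's underside, x axis along the pan's.
- lid_knob (a point): middle of the lid's black knob, 26 mm across, which stands from 10 to 38 mm above the lid's origin; this point is 28 mm above it, on the centre line.
- bench_pin_tip (a point): obstacle: front end of the wooden bench pin, a flat board 78 mm wide and 22 thick that juts out over the tray; this point is the middle of its end, at the height of its underside (355 mm above the tray). From here the board runs away from the robot and to the left at 47 degrees. Keep wrist and gripper clear of it; low things may lie under it.
- vice_foot (a point): obstacle: lowest front point of the vice and its clamp at the back right, 257 mm above the tray; it goes up and away from the robot from here, jaws above 376 mm reaching 26 mm nearer. Keep wrist and gripper clear of it.
- spent_bin: open wooden bin for spent cartridges, 84 (x) x 76 (y) x 32 mm high, walls 4 mm thick, inner floor 8 mm above the tray, standing by the tray's 45 mm high front and side boards, 0.36 to 0.6 kg, loose. Origin: centre of its underside.
- panel_1: flat dust panel: rectangular white filter cassette 34 (x) x 24 (y) x 60 mm high with grey pleats on its two wide faces, 45 g. Origin: its middle, 30 mm above its underside; z up. May be absent. At the start it stands in one of the drawer's pockets, its axes along the filter unit's, underside 12 mm above the tray.
- panel_2: flat dust panel: rectangular white filter cassette 34 (x) x 24 (y) x 60 mm high with grey pleats on its two wide faces, 45 g. Origin: its middle, 30 mm above its underside; z up. May be absent. At the start it stands in one of the drawer's pockets, its axes along the filter unit's, underside 12 mm above the tray.
- panel_3: flat dust panel: rectangular white filter cassette 34 (x) x 24 (y) x 60 mm high with grey pleats on its two wide faces, 45 g. Origin: its middle, 30 mm above its underside; z up. May be absent. At the start it stands in one of the drawer's pockets, its axes along the filter unit's, underside 12 mm above the tray.
- cartridge_1: round carbon cartridge: white ribbed cylinder 30 mm in diameter, 60 mm high, 50 g. Origin: its middle, 30 mm above its underside; z along the cylinder. May be absent. At the start it stands in one of the drawer's pockets, underside 12 mm above the tray.
- cartridge_2: round carbon cartridge: white ribbed cylinder 30 mm in diameter, 60 mm high, 50 g. Origin: its middle, 30 mm above its underside; z along the cylinder. May be absent. At the start it stands in one of the drawer's pockets, underside 12 mm above the tray.
- brush: wooden-handled flux brush, 15 x 150 x 23 mm, a bystander lying in the tray (long side along its y). Origin: centre of its underside.
- handpiece: grey metal flex-shaft handpiece, 20 x 158 x 20 mm, a bystander lying in the tray (long side along its y). Origin: centre of its underside.

How it is judged (in metres and radians):
On the way, in this order (a step that is already met when the one before it is completed fails the run):
1. the lid is off the pan and stands level, clear of the pan and let go (horizontal distance between pan_lid and sweeps_pan above 0.09 m and angle between pan_lid's own z axis and vertical below 0.15 rad and linear speed of pan_lid below 0.02 m/s and contact force between the fingers and pan_lid below 0.2 N), for 0.2 s.
2. the pin tool holds the latch button down while the drawer starts to come out (contact force between pin_tool and latch above 0.8 N and value of joint latch above 0.004 m and value of joint drawer between 0.005 and 0.06 m), for 0.05 s.
3. the drawer is out far enough to empty it (80 mm or more) (value of joint drawer above 0.08 m), for 0.1 s.
4. with the drawer still out, every panel is in the sweeps pan and every cartridge in the wooden bin (value of joint drawer above 0.06 m and x of panel_1 in the frame of sweeps_pan between -0.072 and 0.072 m and y of panel_1 in the frame of sweeps_pan between -0.048 and 0.048 m and z of panel_1 in the frame of sweeps_pan between 0.005 and 0.062 m and x of panel_2 in the frame of sweeps_pan between -0.072 and 0.072 m and y of panel_2 in the frame of sweeps_pan between -0.048 and 0.048 m and z of panel_2 in the frame of sweeps_pan between 0.005 and 0.062 m and x of panel_3 in the frame of sweeps_pan between -0.072 and 0.072 m and y of panel_3 in the frame of sweeps_pan between -0.048 and 0.048 m and z of panel_3 in the frame of sweeps_pan between 0.005 and 0.062 m and x of cartridge_1 in the frame of spent_bin between -0.039 and 0.039 m and y of cartridge_1 in the frame of spent_bin between -0.035 and 0.035 m and z of cartridge_1 in the frame of spent_bin between 0.008 and 0.05 m and x of cartridge_2 in the frame of spent_bin between -0.039 and 0.039 m and y of cartridge_2 in the frame of spent_bin between -0.035 and 0.035 m and z of cartridge_2 in the frame of spent_bin between 0.008 and 0.05 m), for 0.2 s.
At the end, for the whole second after the job is handed in: All panels present lie in the sweeps pan, all cartridges in the wooden bin, at rest; drawer home within 3 mm, latch up within 2 mm; lid level on the pan, within 9 mm of centre and 3.5 mm of full depth; pin tool upright in its hole, down within 4 mm (x of panel_1 in the frame of sweeps_pan between -0.072 and 0.072 m and y of panel_1 in the frame of sweeps_pan between -0.048 and 0.048 m and z of panel_1 in the frame of sweeps_pan between 0.005 and 0.062 m and x of panel_2 in the frame of sweeps_pan between -0.072 and 0.072 m and y of panel_2 in the frame of sweeps_pan between -0.048 and 0.048 m and z of panel_2 in the frame of sweeps_pan between 0.005 and 0.062 m and x of panel_3 in the frame of sweeps_pan between -0.072 and 0.072 m and y of panel_3 in the frame of sweeps_pan between -0.048 and 0.048 m and z of panel_3 in the frame of sweeps_pan between 0.005 and 0.062 m and x of cartridge_1 in the frame of spent_bin between -0.039 and 0.039 m and y of cartridge_1 in the frame of spent_bin between -0.035 and 0.035 m and z of cartridge_1 in the frame of spent_bin between 0.008 and 0.05 m and x of cartridge_2 in the frame of spent_bin between -0.039 and 0.039 m and y of cartridge_2 in the frame of spent_bin between -0.035 and 0.035 m and z of cartridge_2 in the frame of spent_bin between 0.008 and 0.05 m and linear speed of each of panel_1, panel_2, panel_3, cartridge_1, cartridge_2, pan_lid, pin_tool below 0.02 m/s and value of joint drawer below 0.003 m and value of joint latch below 0.002 m and z of pan_lid in the frame of sweeps_pan between 0.066 and 0.0735 m and horizontal distance between pan_lid and sweeps_pan below 0.009 m and angle between pan_lid's own z axis and vertical below 0.04 rad and horizontal distance between pin_tool and tool_block below 0.008 m and z of pin_tool in the frame of tool_block below 0.009 m and angle between pin_tool's own z axis and vertical below 0.08 rad); the robot touches nothing.
It fails at once if one of the tools lying about was pushed more than 40 mm from its place (distance of any of brush, handpiece from where it was at the start of the episode above 0.04 m).
Of panel_1, panel_2, panel_3, cartridge_1, cartridge_2 only 3 to 5 are there at a start; the rules pass over those that are not, and their reading is None.
At some moment in a run one of spent_bin may be knocked a few centimetres aside while the robot is not near it.
It also fails if it takes over 210 s, if anything falls off the work surface, if the arm or the gripper's body presses on something with over 40 N, if the wrist force passes 120 N, or if a joint passes its speed limit or range.

## Working session

There is one attempt and no reset: what is moved stays moved. The work goes in short steps, Python scripts to look and compute and a tool call to move; the robot and the scene stay as the last step left them, time stands still between calls to the robot, and variables do not carry over. Pictures are saved under pics/ and viewed, about 12 in all and at most 16, crops included, and the job is handed in when it is done.

Besides the shell and the picture viewer there is one more tool, called as name(argument=value, ...), one argument or row to a line, values as JSON. carry_out: Moves the arm, as the interface text tells. Shifts and turns lie within -1 to 1; 1 stands for 0.5 m of shift or 180 degrees of turn. Its arguments: {"type":"object","properties":{"grip":{"type":"array"},"linear":{"type":"array"},"turn":{"type":"array"}},"required":["grip","linear","turn"]}

```bash
mkdir -p pics; ls; cat > h.py <<'E'
import numpy as np, cv2
from cell import env, cams
from scipy.spatial.transform import Rotation as R
def shot(n,fn):
    im=np.array(cams.read_camera(n)); cv2.imwrite('pics/'+fn,im); return im
def ray(ci,u,v,z):
    V=np.array(ci['view']);d=V[:3,:3].T@[(u-ci['cx'])/ci['fx'],(v-ci['cy'])/ci['fy'],1]
    o=-V[:3,:3].T@V[:3,3]; return o+d*(z-o[2])/d[2]
def proj(ci,p):
    V=np.array(ci['view']);q=V[:3,:3]@np.array(p,float)+V[:3,3]
    return ci['fx']*q[0]/q[2]+ci['cx'],ci['fy']*q[1]/q[2]+ci['cy']
def move(target,yaw=None):
    """shift in tool axes (units of 0.5 m) and turn (units of 180deg)"""
    s=env.state();M=R.from_euler('xyz',s['tcp_rot']).as_matrix()
    return M.T@(np.array(target)-s['eef_pos'])/500
E
python3 - <<'E'
from h import *
s=env.state();print(s)
for n in ['scene','side','wrist']:
    ci=cams.camera_info(n);V=np.array(ci['view']);print(n,ci['fx'],ci['cx'],ci['cy'],(-V[:3,:3].T@V[:3,3]).round(),V[2,:3].round(2))
a=shot('scene','a1.png');b=shot('side','b1.png');
c=np.vstack([a,b]);cv2.imwrite('pics/a.png',cv2.resize(a,(800,600)));cv2.imwrite('pics/b.png',cv2.resize(b,(800,600)))
print(R.from_euler('xyz',s['tcp_rot']).as_matrix().round(3))
E
```

```text
pics
{'t': 0.0, 'joints': array([-1.20562300e+00,  4.91582369e-01,  1.55946871e+00, -3.04963536e-05,
        1.09167813e+00, -1.05570716e-01]), 'qvel': array([-9.88103710e-04, -2.82134101e-04, -5.00829169e-04, -8.41057464e-05,
       -1.19893825e-03, -2.79351167e-04]), 'tau': array([-8.89446746e-04, -6.12653446e+01, -2.58185256e+01,  6.92633120e-02,
        4.81964846e-02, -1.35174860e-04]), 'eef_pos': array([ 283.41536813, -556.78586663,  228.04093208]), 'tcp_rot': array([-1.65257455,  1.56965945,  1.95977622]), 'ft_force': array([ 0.51409811, -0.63929499, -0.37078937]), 'moment': array([ 0.02148543,  0.00235146, -0.00130281]), 'opening': 1.0010542720190667}
scene 405.2190845636127 256.30691109995274 194.2640352337765 [-178.  537.  752.] [ 0.69 -0.47 -0.54]
side 412.29889105586534 257.8197215867039 196.2691270352792 [192. 981. 766.] [ 0.29 -0.82 -0.5 ]
wrist 313.30041205458895 252.91024483020206 191.12397455471566 [ 355. -521.  384.] [-0.25 -0.12 -0.96]
[[-0.     0.454 -0.891]
 [ 0.001 -0.891 -0.454]
 [-1.    -0.001 -0.   ]]
```

View pics/a.png

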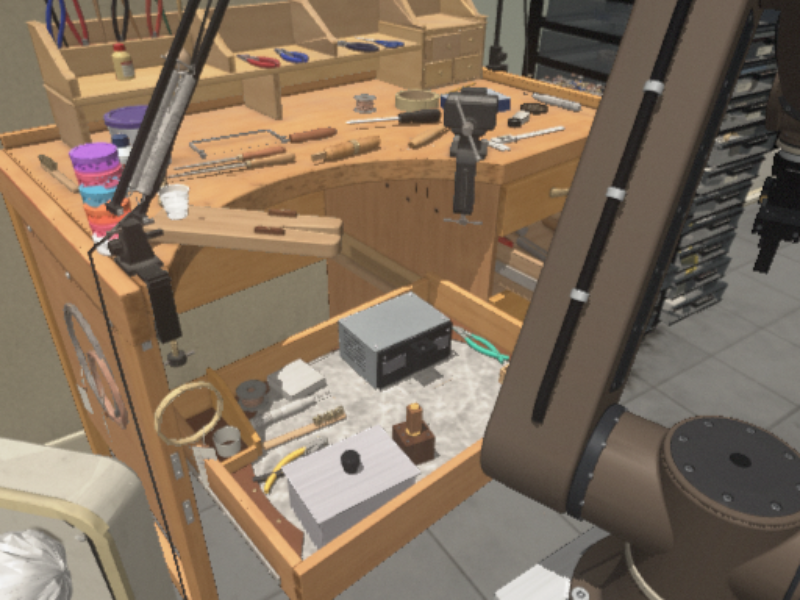

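View pics/b.png

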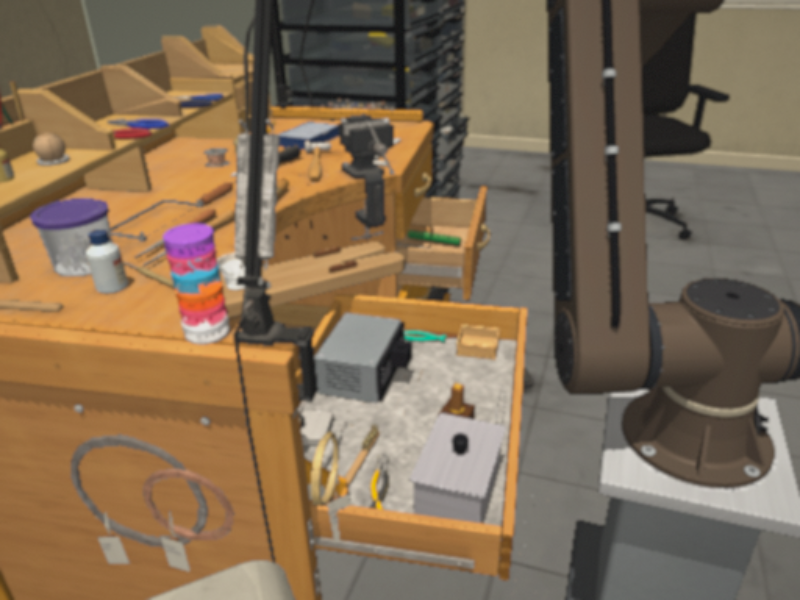

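The scene view shows the grey unit at about (395,340) (800x600 pixels), its black boss facing right-down. The knob is at (350,458), the pin tool at (414,415), and the bin at (478,340) in the side view. I'll work out rough positions from these.

```bash
python3 - <<'E'
from h import *
k=1.5625
A=cams.camera_info('scene');B=cams.camera_info('side')
def p(n,ci,u,v,z): print(n,ray(ci,u/k,v/k,z).round())
p('knob',A,350,458,103);p('knob',B,460,440,103)
p('tool top',A,414,405,100);p('tool top',B,457,385,100)
for n,u,v in [('roof L',340,318),('roof back',412,293),('roof front',452,328),('roof near',378,352)]: p(n,A,u,v,88)
for n,u,v in [('roofB',348,316),('',404,320),('',390,372),('',320,352)]: p(n,B,u,v,88)
for n,u,v in [('lid',290,487),('',368,428),('',420,476)]: p(n,A,u,v,80)
for n,u,v in [('bin',460,326),('',500,330),('',497,357),('',458,352)]: p(n,B,u,v,32)
p('benchpin',A,340,252,355);p('vice',A,462,215,257);p('vice',B,370,222,257)
p('brush',B,372,430,10);p('brush',B,345,490,10)
p('tray corner',A,300,565,45);p('tray corner',B,527,310,45);p('tray corner',B,510,550,45)
E
```

```text
knob [361. 245. 103.]
knob [361. 248. 103.]
tool top [405. 109. 100.]
tool top [401. 111. 100.]
roof L [685.  81.  88.]
roof back [686. -82.  88.]
roof front [548. -76.  88.]
roof near [559.  76.  88.]
roofB [679. -67.  88.]
 [563. -86.  88.]
 [529.  94.  88.]
 [678.  72.  88.]
lid [379. 329.  80.]
 [418. 182.  80.]
 [300. 171.  80.]
bin [ 469. -186.   32.]
 [ 383. -195.   32.]
 [369. -92.  32.]
 [448. -87.  32.]
benchpin [473. 189. 355.]
vice [ 640. -157.  257.]
vice [ 664. -173.  257.]
brush [539. 167.  10.]
brush [528. 314.  10.]
tray corner [288. 361.  45.]
tray corner [ 339. -275.   45.]
tray corner [256. 377.  45.]
```

carry_out(
  grip=[-1,-1,-1,-1,-1],
  linear=[
    [0.026,-0.074,0],
    [0.026,-0.074,0],
    [0.026,-0.074,0],
    [0.026,-0.074,0],
    [0.026,-0.074,0],
  ],
  turn=[0,0,0,0,0],
)

```text
t: 0.6
eef_pos: [198.9, -390.6, 163.1]
tcp_rot: [-1.623, 1.571, 1.99]
ft_force: [-0.7, -0.5, -0.6]
opening: 1.0
```

carry_out(
  grip=[-1,-1,-1,-1,-1],
  linear=[
    [0,-0.0046,-0.09],
    [0,-0.0046,-0.09],
    [0,-0.0046,-0.09],
    [0,-0.0046,-0.09],
    [0,-0.0046,-0.09],
  ],
  turn=[-0.0326,-0.0326,-0.0326,-0.0326,-0.0326],
)

```text
t: 1.1
eef_pos: [367.4, -242.8, 163.6]
tcp_rot: [1.342, 1.571, -0.813]
ft_force: [0.1, -0.5, -0.1]
opening: 0.996
```

carry_out(
  grip=[-1,-1,-1,-1,-1],
  linear=[
    [0,-0.0046,-0.09],
    [0,-0.0046,-0.09],
    [0,-0.0046,-0.09],
    [0,-0.0046,-0.09],
    [0,-0.0046,-0.09],
  ],
  turn=[-0.0326,-0.0326,-0.0326,-0.0326,-0.0326],
)

```text
t: 1.6
eef_pos: [439.3, -31.5, 163.5]
tcp_rot: [1.065, 1.571, -0.577]
ft_force: [0.9, 0.1, 0.1]
opening: 1.0
```

```bash
python3 - <<'E'
from h import *
s=env.state();print(s['t'],s['eef_pos'],s['joints'],R.from_euler('xyz',s['tcp_rot']).as_matrix().round(3))
ci=cams.camera_info('wrist');a=shot('wrist','w1.png');np.save('w1.npy',ci,allow_pickle=True)
cv2.imwrite('pics/w1b.png',cv2.resize(a,(800,600)))
E
```

```text
1.6 [439.34188147 -31.4818485  163.51644198] [-2.21664457e-01  3.26486408e-01  2.06920858e+00 -1.18074165e-04
  7.45681934e-01 -1.49950827e-01] [[ 0.     0.997 -0.072]
 [-0.    -0.072 -0.997]
 [-1.     0.     0.   ]]
```

View pics/w1b.png

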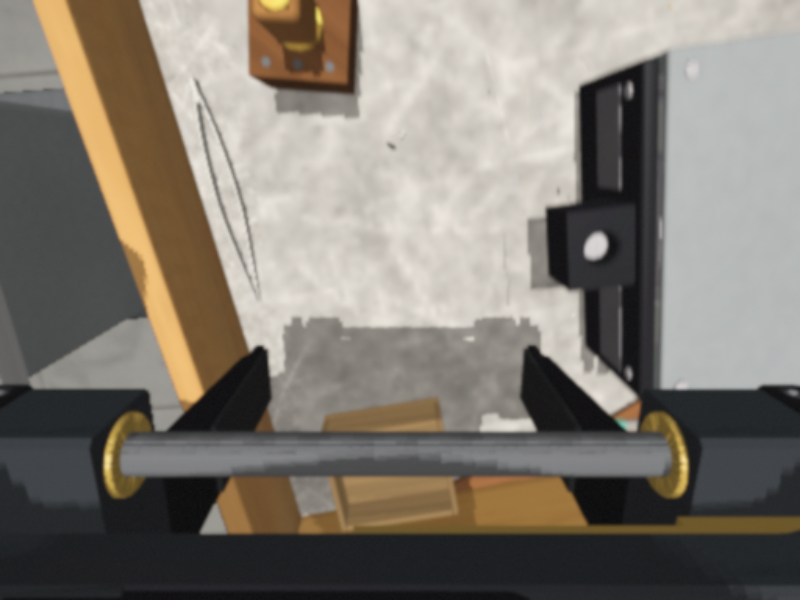

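The wrist view shows the recess at (596,245), the roof's front edge at x≈664, the tool block at about (305,40), and the bin at about (390,460), half hidden. Next I go to the knob.

carry_out(
  grip=[-1,-1,-1,-1,-1],
  linear=[
    [0,-0.004,-0.085],
    [0,-0.004,-0.085],
    [0,-0.004,-0.085],
    [0,-0.004,-0.085],
    [0,-0.004,-0.085],
  ],
  turn=[-0.0306,-0.0306,-0.0306,-0.0306,-0.0306],
)

```text
t: 2.15
eef_pos: [404.2, 176.3, 163.5]
tcp_rot: [0.618, 1.571, -0.544]
ft_force: [0.5, -0.4, -0.0]
opening: 1.003
```

carry_out(
  grip=[-1,-1,-1,-1,-1],
  linear=[
    [0,-0.004,-0.085],
    [0,0,0],
    [0,0,0],
    [0,0,0],
    [0,0,0],
  ],
  turn=[-0.0306,-0.035,-0.035,0,0],
)

```text
t: 2.65
eef_pos: [386.0, 212.8, 163.5]
tcp_rot: [-1.561, 1.571, -2.414]
ft_force: [0.5, -0.3, -0.9]
opening: 0.995
```

```bash
python3 - <<'E'
from h import *
k=1.5625
c1=np.load('w1.npy',allow_pickle=True).item()
for n,u,v,z in [('recess',596,245,80),('button',597,246,70),('roof',668,55,88),('roof',662,300,88),('boss',637,205,80),('',637,289,80),('block',250,80,50),('',356,90,50),('',356,0,50),('collar',300,30,52)]: print(n,ray(c1,u/k,v/k,z).round(1))
s=env.state();print(s['t'],s['eef_pos'],R.from_euler('xyz',s['tcp_rot']).as_matrix().round(3))
print('move',move([361,246.5,163]))
ci=cams.camera_info('wrist');a=shot('wrist','w2.png');np.save('w2.npy',ci,allow_pickle=True)
cv2.imwrite('pics/w2b.png',cv2.resize(a,(800,600)))
E
```

```text
recess [542.5  -1.9  80. ]
button [547.   -4.5  70. ]
roof [566.8  80.4  88. ]
roof [572.8 -30.1  88. ]
boss [561.4  16.2  80. ]
 [564.1 -26.   80. ]
block [376.1  89.6  50. ]
 [429.2  81.1  50. ]
 [433.1 121.5  50. ]
collar [404.5 109.9  52. ]
2.65 [386.02965005 212.83943283 163.51689041] [[-0.     0.754  0.657]
 [-0.     0.657 -0.754]
 [-1.    -0.     0.   ]]
move [ 0.00103206  0.00653889 -0.083638  ]
```

View pics/w2b.png

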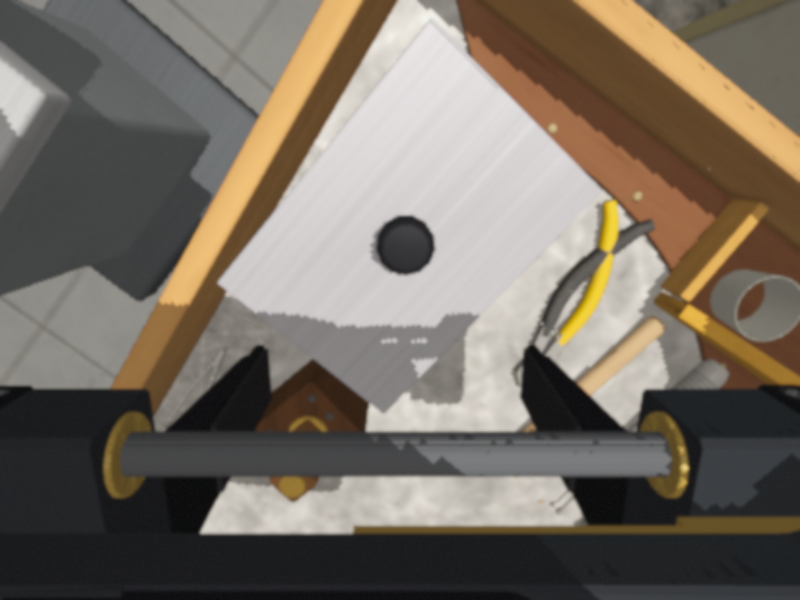

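```bash
python3 - <<'E'
from h import *
k=1.5625
c1=np.load('w2.npy',allow_pickle=True).item()
a=cv2.imread('pics/w2.png');g=cv2.cvtColor(a,cv2.COLOR_BGR2GRAY)
m=(g<75).astype(np.uint8);m[:120]=0;m[190:]=0;m[:,:225]=0;m[:,300:]=0
M=cv2.moments(m,True);u,v=M['m10']/M['m00'],M['m01']/M['m00'];print(u*k,v*k,M['m00'])
kn=ray(c1,u,v,106);print('knob',kn)
P=[ray(c1,x/k,y/k,80) for x,y in [(220,282),(432,22),(610,195),(385,410)]];P=np.array(P)[:,:2];print(P.round(1),P.mean(0),cv2.minAreaRect(P.astype(np.float32)))
print('move',move([*kn[:2],98]))
E
```

```text
404.28422473012756 244.51361629048085 1019.0
knob [363.37963428 246.84357598 106.        ]
[[309.3 168.5]
 [311.1 325.4]
 [425.3 326.5]
 [418.9 168.6]] [366.12514498 247.24871388] ((367.2940368652344, 247.50485229492188), (159.28475952148438, 114.2424087524414), 89.35066986083984)
move [ 0.13108933  0.01058406 -0.08126378]
```

The knob is at about (364,247) and its spacing agrees with the lid corners (159 x 114 mm). Going down to grip it.

carry_out(
  grip=[-1,-1,-1,-1,-1],
  linear=[
    [0,0.005,-0.04],
    [0.02,0.0055,-0.041],
    [0.035,0,0],
    [0.035,0,0],
    [0.035,0,0],
  ],
  turn=[0,0,0,0,0],
)

```text
t: 3.2
eef_pos: [363.4, 246.7, 100.5]
tcp_rot: [1.074, 1.57, 0.221]
ft_force: [-0.2, 0.5, 0.3]
opening: 0.996
```

carry_out(
  grip=[-1,1,1,1,1],
  linear=[
    [0.006,0,0],
    [0,0,0],
    [0,0,0],
    [0,0,0],
    [0,0,0],
  ],
  turn=[0,0,0,0,0],
)

```text
t: 3.7
eef_pos: [363.4, 246.9, 98.7]
tcp_rot: [1.21, 1.57, 0.36]
ft_force: [-0.1, -0.9, 1.0]
opening: 0.721
```

carry_out(
  grip=[1,1,1,1,1],
  linear=[
    [0,0,0],
    [0,0,0],
    [0,0,0],
    [0,0,0],
    [0,0,0],
  ],
  turn=[0,0,0,0,0],
)

```text
t: 4.2
eef_pos: [363.2, 246.9, 98.1]
tcp_rot: [-0.743, 1.571, -1.592]
ft_force: [-0.6, -0.3, -1.2]
opening: 0.297
```

```bash
python3 - <<'E'
from h import *
s=env.state();print(s['eef_pos'],s['ft_force'],s['opening'],R.from_euler('xyz',s['tcp_rot']).as_matrix().round(3)[:,1])
E
```

```text
[363.22736072 246.88037541  98.0848838 ] [-0.59902001 -0.32603695 -1.19618256] 0.2974707044139711 [ 0.751  0.66  -0.   ]
```

carry_out(
  grip=[1,1,1,1,1],
  linear=[
    [0,0,0],
    [0,0,0],
    [-0.01,0,0],
    [-0.02,0,0],
    [-0.03,0,0],
  ],
  turn=[0,0,0,0,0],
)

```text
t: 4.7
eef_pos: [363.0, 246.7, 128.6]
tcp_rot: [-1.749, 1.57, -2.599]
ft_force: [0.2, 0.5, -1.4]
opening: 0.265
```

carry_out(
  grip=[1,1,1,1,1],
  linear=[
    [-0.044,0,0],
    [0,0,0],
    [0,-0.037,0.054],
    [0,-0.037,0.054],
    [0,-0.037,0.054],
  ],
  turn=[0,0,0,0,0],
)

```text
t: 5.2
eef_pos: [374.7, 148.4, 150.0]
tcp_rot: [-0.078, 1.571, -0.927]
ft_force: [1.3, 0.3, -1.5]
opening: 0.266
```

carry_out(
  grip=[1,1,1,1,1],
  linear=[
    [0,-0.026,0.075],
    [0,-0.026,0.075],
    [0,-0.026,0.075],
    [0,0,0],
    [0,0,0],
  ],
  turn=[0,0,0,0,0],
)

```text
t: 5.7
eef_pos: [419.7, 38.6, 149.8]
tcp_rot: [-2.336, 1.57, 3.095]
ft_force: [-0.3, -0.1, -0.8]
opening: 0.266
```

```bash
python3 - <<'E'
from h import *
s=env.state();print(s['eef_pos'],s['ft_force'],s['opening'],R.from_euler('xyz',s['tcp_rot']).as_matrix().round(3)[:,1]); print(move([636,1,150]))
ci=cams.camera_info('wrist');a=shot('wrist','w3.png');np.save('w3.npy',ci,allow_pickle=True)
b=shot('scene','a3.png')
cv2.imwrite('pics/w3b.png',np.hstack([cv2.resize(a,(400,300)),cv2.resize(b,(400,300))]))
E
```

```text
[419.69846321  38.60699391 149.81906912] [-0.3217486  -0.11299241 -0.77550131] 0.26620845369555546 [ 0.753  0.658 -0.   ]
[-0.00064285  0.27609366  0.34143018]
```

View pics/w3b.png

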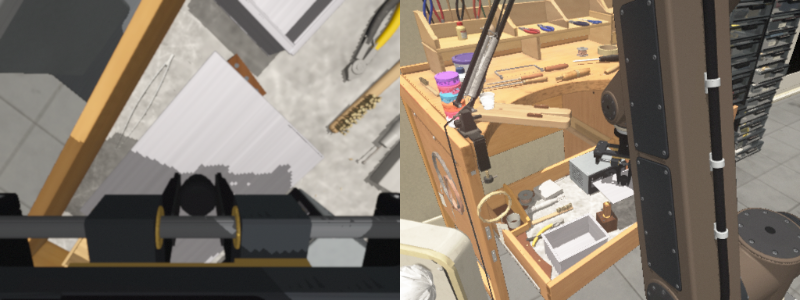

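The lid is held level and the pan is open. Next, over the roof and down.

carry_out(
  grip=[1,1,1,1,1],
  linear=[
    [0,0.046,0.057],
    [0,0.046,0.057],
    [0,0.046,0.057],
    [0,0.046,0.057],
    [0,0.046,0.057],
  ],
  turn=[0,0,0,0,0],
)

```text
t: 6.3
eef_pos: [601.3, 9.5, 150.0]
tcp_rot: [-2.317, 1.57, 3.118]
ft_force: [0.9, 0.4, -1.9]
opening: 0.269
```

carry_out(
  grip=[1,1,1,1,1],
  linear=[
    [0,0.046,0.057],
    [0,0,0],
    [0.03,0,0],
    [0.02,0,0],
    [0.01,0,0],
  ],
  turn=[0,0,0,0,0],
)

```text
t: 6.8
eef_pos: [635.5, 2.9, 119.0]
tcp_rot: [-2.371, 1.569, 3.064]
ft_force: [0.0, 0.2, -0.2]
opening: 0.266
```

carry_out(
  grip=[1,1,1,1],
  linear=[
    [0.004,0,0],
    [0.002,0,0],
    [0.001,0,0],
    [0,0,0],
  ],
  turn=[0,0,0,0],
)

```text
t: 7.2
eef_pos: [636.6, 1.7, 117.0]
tcp_rot: [0.599, 1.57, -0.251]
ft_force: [-0.0, -0.3, -0.8]
opening: 0.268
```

carry_out(
  grip=[1,1,1],
  linear=[
    [0.002,0,0],
    [0.001,0,0],
    [0,0,0],
  ],
  turn=[0,0,0],
)

```text
t: 7.5
eef_pos: [636.7, 1.7, 116.1]
tcp_rot: [0.653, 1.57, -0.197]
ft_force: [-2.4, 0.2, 5.5]
opening: 0.266
```

carry_out(
  grip=[-1,-1,-1,-1,-1],
  linear=[
    [0,0,0],
    [0,0,0],
    [0,0,0],
    [0,0,0],
    [0,0,0],
  ],
  turn=[0,0,0,0,0],
)

```text
t: 8.0
eef_pos: [636.5, 1.7, 115.0]
tcp_rot: [-1.544, 1.571, -2.394]
ft_force: [0.6, 0.4, -0.2]
opening: 0.63
```

carry_out(
  grip=[-1,-1,-1,-1,-1],
  linear=[
    [0,0,0],
    [0,0,0],
    [-0.02,0,0],
    [-0.05,0,0],
    [-0.05,0,0],
  ],
  turn=[0,0,0,0,0],
)

```text
t: 8.5
eef_pos: [636.4, 1.8, 176.2]
tcp_rot: [-2.218, 1.57, -3.068]
ft_force: [-0.1, 0.0, 0.7]
opening: 0.986
```

carry_out(
  grip=[-1,-1,-1,-1,-1],
  linear=[
    [0,-0.068,-0.018],
    [0,-0.068,-0.018],
    [0,-0.068,-0.018],
    [0,-0.068,-0.018],
    [0,0,0],
  ],
  turn=[0,0,0,0,0.045],
)

```text
t: 9.0
eef_pos: [507.6, -62.0, 176.0]
tcp_rot: [-1.99, 1.57, -2.983]
ft_force: [1.2, -0.3, 0.0]
opening: 1.0
```

carry_out(
  grip=[-1,-1,-1,-1,-1],
  linear=[
    [0,0,0],
    [0,0,0],
    [0,0,0],
    [0,0,0],
    [0,0,0],
  ],
  turn=[0.045,0.045,0.045,0.045,0.045],
)

```text
t: 9.5
eef_pos: [510.7, -61.0, 175.9]
tcp_rot: [1.358, 1.57, -0.346]
ft_force: [0.1, 0.7, -0.3]
opening: 0.998
```

carry_out(
  grip=[-1],
  linear=[
    [0,0,0],
  ],
  turn=[0],
)

```text
t: 9.6
eef_pos: [510.7, -61.0, 175.8]
tcp_rot: [1.373, 1.57, -0.327]
ft_force: [-0.6, -0.3, 0.5]
opening: 1.001
```

```bash
python3 - <<'E'
from h import *
s=env.state();print(s['eef_pos'],s['ft_force'],s['opening'],R.from_euler('xyz',s['tcp_rot']).as_matrix().round(3)[:,1])
ci=cams.camera_info('wrist');a=shot('wrist','w4.png');np.save('w4.npy',ci,allow_pickle=True)
cv2.imwrite('pics/w4b.png',cv2.resize(a,(800,600)))
E
```

```text
[510.7079531  -60.98972106 175.81177384] [-0.59257921 -0.29066967  0.48057607] 1.001259699288183 [ 0.992 -0.129  0.001]
```

View pics/w4b.png

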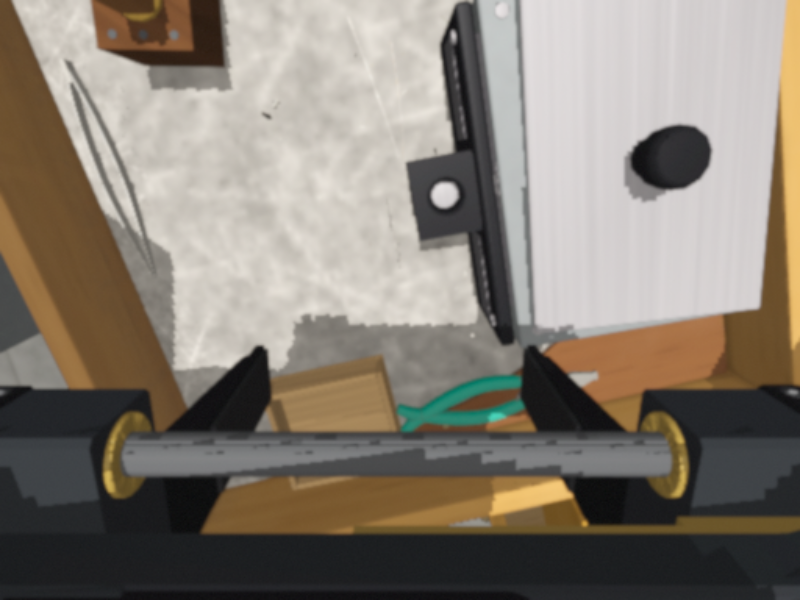

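The lid sits on the roof with its knob at (675,157). The boss corners are at (408,162), (472,150), (484,232) and (421,240), the recess at (445,195), and the bin's rim corner at (382,357).

```bash
python3 - <<'E'
from h import *
k=1.5625
c1=np.load('w4.npy',allow_pickle=True).item()
P=np.array([ray(c1,x/k,y/k,80)[:2] for x,y in [(408,162),(472,150),(484,232),(421,240)]]);print('boss',P.round(1),P.mean(0).round(1))
a=cv2.imread('pics/w4.png');g=cv2.cvtColor(a,cv2.COLOR_BGR2GRAY)
m=(g>110).astype(np.uint8);n,l,st,ce=cv2.connectedComponentsWithStats(m)
i=l[int(195/k),int(445/k)];print(st[i],ce[i]*k);print('button',ray(c1,*ce[i],70),ray(c1,*ce[i],80))
for n,u,v,z in [('plate back/top edge',466,5,86),('',510,340,86),('roof edge',478,5,88),('',521,340,88),('plate front',443,45,86),('',495,342,86),('bin',382,357,32),('bin',270,378,32),('bin',398,428,32),('bin bot',296,488,32),('block',97,46,50),('',193,48,50),('knob',678,152,126)]: print(n,ray(c1,u/k,v/k,z).round(1))
E
```

```text
boss [[528.6  13.7]
 [560.6  15.3]
 [563.2 -25.8]
 [530.5 -25.7]] [545.7  -5.6]
[276 116  18  17 246] [444.18191057 193.83257114]
button [545.71466312  -4.81945378  70.        ] [544.81679854  -3.98571655  80.        ]
plate back/top edge [562.4  77.2  86. ]
 [571.3 -84.4  86. ]
roof edge [567.3  76.   88. ]
 [576.7 -84.4  88. ]
plate front [550.6  62.5  86. ]
 [563.3 -84.5  86. ]
bin [ 497.6 -107.6   32. ]
bin [ 421.4 -112.8   32. ]
bin [ 501.3 -161.4   32. ]
bin bot [ 422.5 -199.9   32. ]
block [376.1  92.1  50. ]
 [425.4  84.7  50. ]
knob [635.7   4.  126. ]
```

carry_out(
  grip=[-1,-1,-1,-1,-1],
  linear=[
    [0.018,-0.051,-0.063],
    [0.018,-0.051,-0.063],
    [0.018,-0.051,-0.063],
    [0.018,-0.051,-0.063],
    [0.018,-0.051,-0.063],
  ],
  turn=[0,0,0,0,0],
)

```text
t: 10.15
eef_pos: [403.3, 112.5, 130.2]
tcp_rot: [1.717, 1.57, 0.023]
ft_force: [1.0, 0.1, -0.5]
opening: 0.999
```

carry_out(
  grip=[-1,-1],
  linear=[
    [0,0,0],
    [0,0,0],
  ],
  turn=[0.006,0],
)

```text
t: 10.35
eef_pos: [404.2, 112.0, 130.4]
tcp_rot: [1.535, 1.57, -0.177]
ft_force: [-0.1, -0.1, 0.0]
opening: 1.001
```

```bash
python3 - <<'E'
from h import *
s=env.state();print(s['eef_pos'],s['ft_force'],s['opening'],R.from_euler('xyz',s['tcp_rot']).as_matrix().round(3)[:,1])
ci=cams.camera_info('wrist');a=shot('wrist','w5.png');np.save('w5.npy',ci,allow_pickle=True)
cv2.imwrite('pics/w5b.png',cv2.resize(a[180:330,130:380],(750,450)))
p=proj(ci,[404.5,113,100]);print(p)
E
```

```text
[404.23363633 111.9684775  130.42852369] [-0.13112444 -0.09063858  0.04376225] 1.0007576522738042 [ 0.99  -0.141  0.001]
(np.float64(250.64381057489152), np.float64(227.0561197752899))
```

View pics/w5b.png

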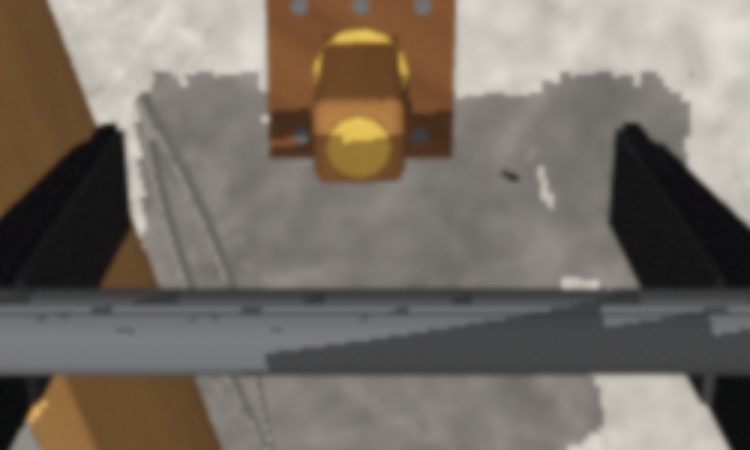

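The tool's handle top is centred at pixel (250,226), which matches the predicted (404.5,113), and its flats line up with the jaws. Descend and grip.

carry_out(
  grip=[-1,-1,-1,1,1],
  linear=[
    [0.04,0,-0.003],
    [0.04,0,0],
    [0.025,0,0],
    [0,0,0],
    [0,0,0],
  ],
  turn=[0,0,0,0,0],
)

```text
t: 10.9
eef_pos: [405.0, 112.3, 77.9]
tcp_rot: [1.374, 1.571, -0.344]
ft_force: [0.1, 0.2, -0.4]
opening: 0.888
```

carry_out(
  grip=[1,1,1,1,1],
  linear=[
    [0,0,0],
    [0,0,0],
    [0,0,0],
    [0,0,0],
    [0,0,0],
  ],
  turn=[0,0,0,0,0],
)

```text
t: 11.4
eef_pos: [404.4, 113.0, 77.8]
tcp_rot: [1.632, 1.57, -0.085]
ft_force: [-0.2, -0.5, -0.4]
opening: 0.469
```

carry_out(
  grip=[1,1,1,1,1],
  linear=[
    [0,0,0],
    [0,0,0],
    [0,0,0],
    [0,0,0],
    [0,0,0],
  ],
  turn=[0,0,0,0,0],
)

```text
t: 11.9
eef_pos: [404.2, 112.9, 77.6]
tcp_rot: [-0.885, 1.571, -2.602]
ft_force: [-0.5, 0.4, 0.6]
opening: 0.208
```

```bash
python3 - <<'E'
from h import *
s=env.state();print(s['eef_pos'],s['ft_force'],s['opening'],R.from_euler('xyz',s['tcp_rot']).as_matrix().round(4))
E
```

```text
[404.24850452 112.93522296  77.57564022] [-0.47256637  0.37117781  0.61389274] 0.20806434586506223 [[-2.000e-04  9.893e-01 -1.456e-01]
 [-1.000e-04 -1.456e-01 -9.893e-01]
 [-1.000e+00 -2.000e-04  1.000e-04]]
```

carry_out(
  grip=[1,1,1,1,1],
  linear=[
    [0,0,0],
    [0,0,0],
    [-0.025,0,0],
    [-0.045,0,0],
    [-0.045,0,0],
  ],
  turn=[0,0,0,0,0],
)

```text
t: 12.4
eef_pos: [404.1, 112.9, 135.6]
tcp_rot: [-1.214, 1.57, -2.931]
ft_force: [-0.3, -0.8, -0.6]
opening: 0.21
```

carry_out(
  grip=[1,1,1,1,1],
  linear=[
    [-0.02,0.059,0.054],
    [-0.02,0.059,0.054],
    [-0.02,0.059,0.054],
    [0,0.068,0.015],
    [0,0.068,0.015],
  ],
  turn=[0,0,0,0,0],
)

```text
t: 12.9
eef_pos: [546.3, -6.1, 165.5]
tcp_rot: [1.44, 1.57, -0.278]
ft_force: [-0.2, 0.3, -1.0]
opening: 0.209
```

carry_out(
  grip=[1,1],
  linear=[
    [0,0,0],
    [0,0,0],
  ],
  turn=[0,0],
)

```text
t: 13.1
eef_pos: [544.8, -5.0, 164.5]
tcp_rot: [-1.514, 1.569, 3.052]
ft_force: [-0.7, -0.5, -1.3]
opening: 0.211
```

```bash
python3 - <<'E'
from h import *
s=env.state();print(s['eef_pos'],s['ft_force'],s['opening'],R.from_euler('xyz',s['tcp_rot']).as_matrix().round(3)[:,1])
ci=cams.camera_info('wrist');a=shot('wrist','w6.png');np.save('w6.npy',ci,allow_pickle=True)
cv2.imwrite('pics/w6b.png',cv2.resize(a[130:330,130:380],(750,600)))
e=s['eef_pos'];print([proj(ci,[e[0],e[1],z]) for z in (e[2]-72.6,e[2]-27)],proj(ci,[545,-4.5,80]))
E
```

```text
[544.81417849  -4.97319864 164.50750366] [-0.71240623 -0.47845604 -1.3041319 ] 0.21090533442842885 [ 0.989 -0.146 -0.001]
[(np.float64(250.9678713033792), np.float64(207.03937618134844)), (np.float64(250.50352439618217), np.float64(230.6843342096819))] (np.float64(251.20308298663872), np.float64(201.63062259686788))
```

View pics/w6b.png

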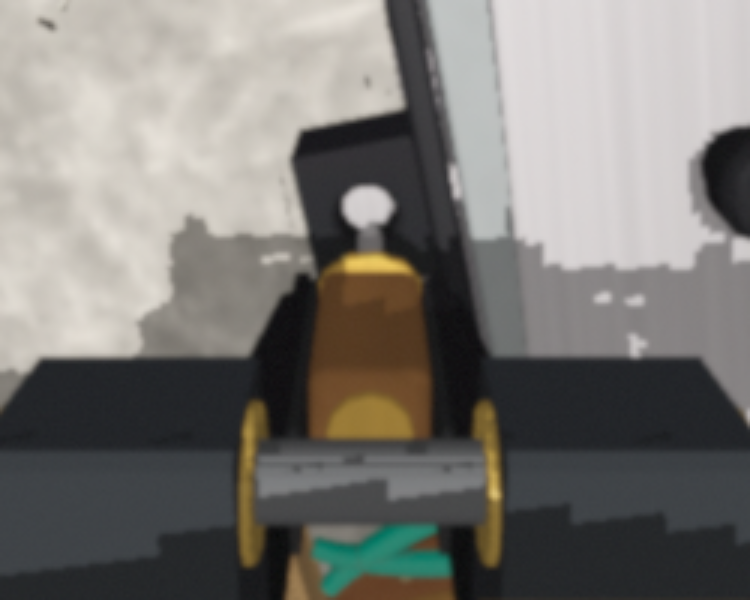

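```bash
python3 - <<'E'
from h import *
c=np.load('w6.npy',allow_pickle=True).item()
print(ray(c,252.2,191.2,80),ray(c,252.2,191.2,70), ray(c,252.2,206,70), ray(c,253.3,206.5,92))
V=np.array(c['view']);print(-V[:3,:3].T@V[:3,3])
E
```

```text
[547.09051145   4.03723585  80.        ] [546.63567893   1.17727273  70.        ] [544.71269569 -11.6677359   70.        ] [546.65918806  -4.77246977  92.        ]
[558.01587505  72.73535222 320.20630089]
```

carry_out(
  grip=[1,1,1,1,1],
  linear=[
    [0.02,-0.001,0],
    [0.014,0,0],
    [0.01,0,0],
    [0.006,0,0],
    [0,0,0],
  ],
  turn=[0,0,0,0,0],
)

```text
t: 13.65
eef_pos: [544.3, -4.6, 139.8]
tcp_rot: [-1.538, 1.57, 3.029]
ft_force: [-1.8, -0.0, 2.4]
opening: 0.209
```

carry_out(
  grip=[1,1,1],
  linear=[
    [0.004,0,0],
    [0.003,0,0],
    [0,0,0],
  ],
  turn=[0,0,0],
)

```text
t: 13.95
eef_pos: [544.7, -4.7, 136.7]
tcp_rot: [1.309, 1.571, -0.408]
ft_force: [-2.1, 0.9, 4.9]
opening: 0.211
```

carry_out(
  grip=[1,1,1,1,1],
  linear=[
    [0.001,-0.01,0.002],
    [0,-0.01,0.002],
    [0,-0.01,0.002],
    [0,-0.01,0.002],
    [0,-0.01,0.002],
  ],
  turn=[0,0,0,0,0],
)

```text
t: 14.45
eef_pos: [518.9, -6.2, 136.3]
tcp_rot: [1.251, 1.57, -0.466]
ft_force: [2.3, -1.0, 3.5]
opening: 0.207
```

carry_out(
  grip=[1,1,1,1,1],
  linear=[
    [0,-0.014,0.003],
    [0,-0.014,0.003],
    [0,-0.014,0.003],
    [0,-0.014,0.003],
    [0,0,0],
  ],
  turn=[0,0,0,0,0],
)

```text
t: 14.95
eef_pos: [489.2, -7.9, 136.0]
tcp_rot: [-1.46, 1.569, 3.106]
ft_force: [-1.6, 0.4, 3.3]
opening: 0.208
```

carry_out(
  grip=[1,1,1,1,1],
  linear=[
    [0,-0.024,0.005],
    [0,-0.024,0.005],
    [0,-0.024,0.005],
    [0,-0.024,0.005],
    [0,0,0],
  ],
  turn=[0,0,0,0,0],
)

```text
t: 15.45
eef_pos: [439.4, -10.7, 136.0]
tcp_rot: [-1.529, 1.568, 3.037]
ft_force: [-1.1, -0.6, 3.6]
opening: 0.212
```

```bash
python3 - <<'E'
from h import *
s=env.state();print(s['t'],s['eef_pos'],s['ft_force'],s['moment'],R.from_euler('xyz',s['tcp_rot']).as_matrix().round(3)[:,1])
ci=cams.camera_info('wrist');a=shot('wrist','w7.png');np.save('w7.npy',ci,allow_pickle=True)
b=shot('side','b7.png')
cv2.imwrite('pics/w7b.png',np.hstack([cv2.resize(a,(400,300)),cv2.resize(b[150:384,150:462],(400,300))]))
E
```

```text
15.45 [439.3983868  -10.69748115 135.98940503] [-1.05089575 -0.61395453  3.62612811] [-0.07694235  0.38767089  0.00454655] [ 0.989 -0.146 -0.003]
```

View pics/w7b.png

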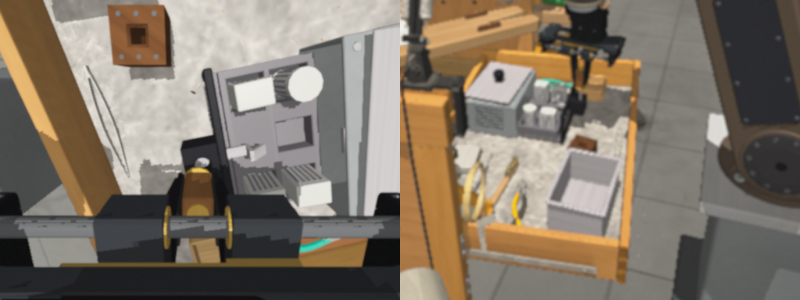

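The drawer is out against its stop. There is a panel and a cartridge on the left side and two panels on the right, and the middle pocket looks empty. The block hole is clear. Next I return the tool.

carry_out(
  grip=[1,1,1,1,1],
  linear=[
    [0,0.004,0],
    [-0.02,0,0],
    [-0.02,0,0],
    [-0.02,0,0],
    [0,0,0],
  ],
  turn=[0,0,0,0,0],
)

```text
t: 16.05
eef_pos: [444.3, -11.2, 167.6]
tcp_rot: [1.5, 1.568, -0.217]
ft_force: [-0.1, 0.2, -1.3]
opening: 0.207
```

carry_out(
  grip=[1,1,1,1,1],
  linear=[
    [0,-0.0274,-0.0586],
    [0,-0.0274,-0.0586],
    [0.025,-0.0274,-0.0586],
    [0.025,-0.0274,-0.0586],
    [0,0,0],
  ],
  turn=[0,0,0,0,0],
)

```text
t: 16.55
eef_pos: [404.9, 115.0, 140.1]
tcp_rot: [-1.359, 1.569, -3.073]
ft_force: [-0.1, 0.0, -0.4]
opening: 0.21
```

```bash
python3 - <<'E'
from h import *
s=env.state();print(s['t'],s['eef_pos'],s['ft_force'],R.from_euler('xyz',s['tcp_rot']).as_matrix().round(3)[:,1])
print(move([404.25,112.9,78]))
ci=cams.camera_info('wrist');a=shot('wrist','w8.png');np.save('w8.npy',ci,allow_pickle=True)
e=s['eef_pos'];print('pin axis at',[proj(ci,[e[0],e[1],e[2]-h]) for h in (72.6,40)],'hole',proj(ci,[404.3,113,50]))
cv2.imwrite('pics/w8b.png',cv2.resize(a[120:320,130:380],(750,600)))
E
```

```text
16.55 [404.85235951 114.98361378 140.09891868] [-0.12200452  0.03884789 -0.44391007] [ 0.99  -0.143 -0.002]
[ 0.12420083 -0.00032787  0.00423853]
pin axis at [(np.float64(251.10923713527959), np.float64(207.01905021680582)), (np.float64(250.77189538589062), np.float64(222.93452854663673))] hole (np.float64(250.94387690988572), np.float64(202.4266004999972))
```

View pics/w8b.png

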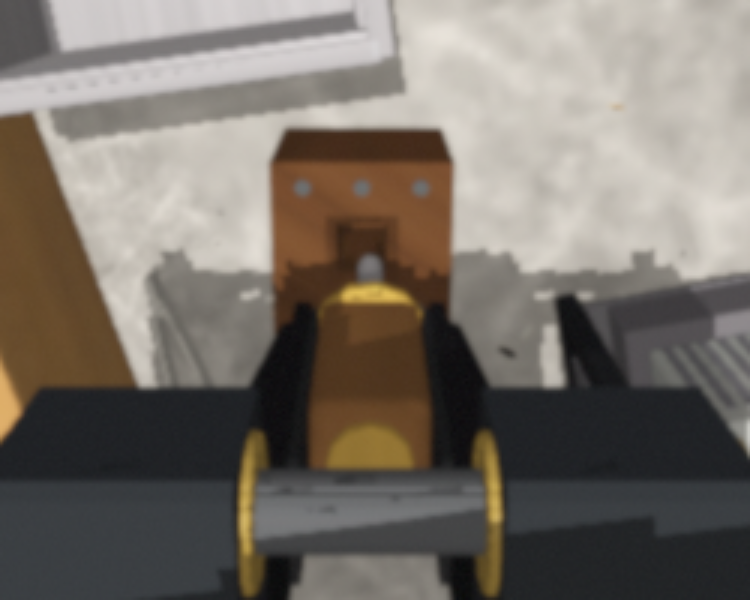

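carry_out(
  grip=[1,1,1,1,1],
  linear=[
    [0,-0.003,0.004],
    [0.03,0,0],
    [0.02,0,0],
    [0.02,0,0],
    [0,0,0],
  ],
  turn=[0,0,0,0,0],
)

```text
t: 17.1
eef_pos: [404.5, 110.5, 105.1]
tcp_rot: [-1.26, 1.569, -2.978]
ft_force: [0.4, 0.2, -0.2]
opening: 0.211
```

carry_out(
  grip=[1,1,1,1,1],
  linear=[
    [0.02,0,0],
    [0.02,0,0],
    [0.01,0,0],
    [0.004,0,0],
    [0,0,0],
  ],
  turn=[0,0,0,0,0],
)

```text
t: 17.6
eef_pos: [404.7, 111.1, 78.8]
tcp_rot: [-1.171, 1.57, -2.888]
ft_force: [-0.7, -0.0, -0.9]
opening: 0.211
```

carry_out(
  grip=[1,1,-1,-1,-1],
  linear=[
    [0.002,0,0],
    [0,0,0],
    [0,0,0],
    [0,0,0],
    [0,0,0],
  ],
  turn=[0,0,0,0,0],
)

```text
t: 18.1
eef_pos: [404.8, 111.1, 78.2]
tcp_rot: [1.558, 1.57, -0.159]
ft_force: [-0.6, -0.9, -0.3]
opening: 0.406
```

carry_out(
  grip=[-1,-1,-1,-1,-1],
  linear=[
    [0,0,0],
    [0,0,0],
    [-0.02,0,0],
    [-0.05,0,0],
    [-0.054,0,0],
  ],
  turn=[0,0,0,0,0],
)

```text
t: 18.6
eef_pos: [404.4, 111.0, 141.1]
tcp_rot: [-1.244, 1.569, -2.961]
ft_force: [-1.0, 0.5, 0.1]
opening: 0.829
```

carry_out(
  grip=[-1,-1,-1,-1,-1],
  linear=[
    [-0.02,0.034,0.07],
    [-0.02,0.034,0.07],
    [-0.02,0.034,0.07],
    [0,0,0],
    [0,0,0],
  ],
  turn=[0,0,0,-0.0435,-0.0435],
)

```text
t: 19.1
eef_pos: [440.1, -1.4, 171.1]
tcp_rot: [1.228, 1.57, -0.213]
ft_force: [-1.0, 0.3, -0.0]
opening: 0.996
```

carry_out(
  grip=[-1,-1,-1,-1,-1],
  linear=[
    [0,0,0],
    [0,0,0],
    [0,0,0],
    [0,0,0],
    [0,0,0],
  ],
  turn=[-0.0435,-0.0435,-0.0435,-0.0435,-0.0435],
)

```text
t: 19.6
eef_pos: [439.8, -0.2, 170.8]
tcp_rot: [0.467, 1.57, -0.288]
ft_force: [-0.0, 0.1, 0.4]
opening: 1.002
```

carry_out(
  grip=[-1,-1,-1,-1,-1],
  linear=[
    [0,0,0],
    [0,0,0],
    [0,0,0],
    [0,0,0],
    [0,0,0],
  ],
  turn=[-0.0435,-0.0435,-0.0435,-0.0435,-0.0435],
)

```text
t: 20.1
eef_pos: [439.8, -0.2, 170.8]
tcp_rot: [-0.287, 1.57, -0.358]
ft_force: [1.4, -0.6, -0.4]
opening: 0.999
```

```bash
python3 - <<'E'
from h import *
s=env.state();print(s['t'],s['eef_pos'],s['joints'],R.from_euler('xyz',s['tcp_rot']).as_matrix().round(3)[:,1:])
E
```

```text
20.1 [ 4.39784000e+02 -2.11211752e-01  1.70826038e+02] [-1.50844750e-01  3.13565267e-01  2.06247171e+00 -1.17581065e-04
  7.65169037e-01 -1.65014310e+00] [[ 0.071  0.997]
 [ 0.997 -0.071]
 [-0.     0.   ]]
```

carry_out(
  grip=[-1,-1,-1,-1,-1],
  linear=[
    [0,0,0],
    [0,-0.009,0.08],
    [0,-0.009,0.08],
    [0,-0.009,0.08],
    [0,0,0],
  ],
  turn=[-0.0405,0,0,0,0],
)

```text
t: 20.6
eef_pos: [564.1, -8.1, 170.6]
tcp_rot: [-0.206, 1.568, -0.156]
ft_force: [-0.1, -0.1, 0.9]
opening: 1.0
```

carry_out(
  grip=[-1],
  linear=[
    [0,0,0],
  ],
  turn=[0],
)

```text
t: 20.7
eef_pos: [560.2, -7.7, 170.1]
tcp_rot: [3.031, 1.57, 3.081]
ft_force: [-0.9, -0.3, -0.3]
opening: 0.998
```

```bash
python3 - <<'E'
from h import *
s=env.state();print(s['t'],s['eef_pos'],R.from_euler('xyz',s['tcp_rot']).as_matrix().round(3)[:,1:])
ci=cams.camera_info('wrist');a=shot('wrist','w9.png');np.save('w9.npy',ci,allow_pickle=True)
for p in [(496.7,46.6),(540.6,49.2),(503,-61.2),(546.9,-58.6),(543.8,-4.7)]: print(np.round(np.array(proj(ci,[*p,72]))*1.5625))
cv2.imwrite('pics/w9b.png',cv2.resize(a,(800,600)))
E
```

```text
20.7 [560.21173097  -7.65222784 170.14704703] [[-0.05   0.999]
 [ 0.999  0.05 ]
 [ 0.    -0.001]]
[508. 190.]
[504. 274.]
[296. 192.]
[301. 276.]
[402. 275.]
```

View pics/w9b.png

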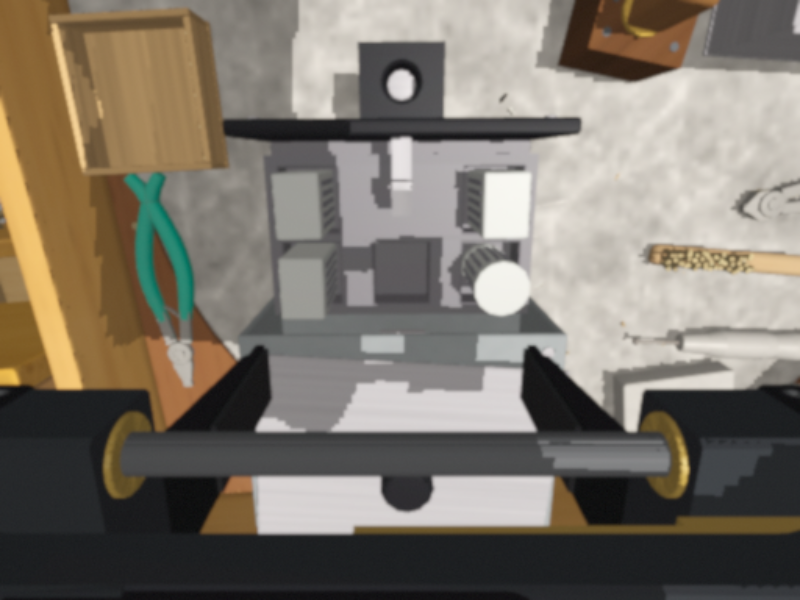

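```bash
python3 - <<'E'
from h import *
k=1.5625
c=np.load('w9.npy',allow_pickle=True).item()
for n,u,v,z in [('pFL',507,204,72),('cart',501,288,72),('pFR',299,206,72),('pBR',304,283,72),('recess',401,82,80),('brush tip',652,255,10),('handp',635,342,10),('plateL',225,126,86),('plateR',580,124,86)]: print(n,ray(c,u/k,v/k,z).round(1))
P=np.array([ray(c,x/k,y/k,32)[:2] for x,y in [(52,15),(190,10),(228,165),(85,172)]]);print(P.round(1),P.mean(0),cv2.minAreaRect(P.astype(np.float32)))
E
```

```text
pFL [503.7  46.8  72. ]
cart [548.2  48.5  72. ]
pFR [510.  -59.5  72. ]
pBR [550.6 -57.1  72. ]
recess [450.  -10.4  80. ]
brush tip [536.8 159.5  10. ]
handp [597.8 159.7  10. ]
plateL [473.6 -90.9  86. ]
plateR [464.7  73.2  86. ]
[[ 419.6 -198.5]
 [ 413.6 -124.6]
 [ 492.7 -108. ]
 [ 500.7 -191.2]] [ 456.62121289 -155.59811662] ((456.1443176269531, -153.52359008789062), (81.4597396850586, 83.61792755126953), 5.499882221221924)
```

Measured positions:
- The panels and the cartridge are where the pockets predict, to within about 4 mm.
- The drawer is about 96 mm out.
- The bin centre is at about (457,-155).

First I grasp the front-right panel with the jaws half open.

carry_out(
  grip=[-0.26,-0.26,-0.26,-0.26,-0.26],
  linear=[
    [0,-0.05,-0.052],
    [0,-0.05,-0.052],
    [0,0,0],
    [0.04,0,0],
    [0.04,0,0],
  ],
  turn=[0,0,0,0,0],
)

```text
t: 21.25
eef_pos: [510.7, -60.2, 130.7]
tcp_rot: [-0.298, 1.569, -0.249]
ft_force: [0.9, -0.5, -0.8]
opening: 0.654
```

carry_out(
  grip=[-0.26,-0.26,-0.26,-0.26,-0.26],
  linear=[
    [0,0,0],
    [0.04,0,0],
    [0.04,0,0],
    [0.04,0,0],
    [0.04,0,0],
  ],
  turn=[0,0,0,0,0],
)

```text
t: 21.75
eef_pos: [511.2, -60.0, 50.6]
tcp_rot: [-0.348, 1.57, -0.298]
ft_force: [0.6, 0.4, 0.1]
opening: 0.627
```

carry_out(
  grip=[-0.26,1,1,1,1],
  linear=[
    [0,0,0],
    [0,0,0],
    [0,0,0],
    [0,0,0],
    [0,0,0],
  ],
  turn=[0,0,0,0,0],
)

```text
t: 22.25
eef_pos: [511.2, -60.3, 50.8]
tcp_rot: [-0.379, 1.57, -0.329]
ft_force: [-0.8, 0.4, 0.0]
opening: 0.353
```

carry_out(
  grip=[1,1,1,1,1],
  linear=[
    [0,0,0],
    [0,0,0],
    [0,0,0],
    [0,0,0],
    [0,0,0],
  ],
  turn=[0,0,0,0,0],
)

```text
t: 22.75
eef_pos: [511.1, -60.3, 50.4]
tcp_rot: [-0.464, 1.57, -0.414]
ft_force: [0.3, 0.4, 6.6]
opening: 0.252
```

carry_out(
  grip=[1,1,1,1,1],
  linear=[
    [-0.02,0,0],
    [-0.03,0,0],
    [-0.05,0,0],
    [-0.06,0,0],
    [0,0,0],
  ],
  turn=[0,0,0,0,0],
)

```text
t: 23.25
eef_pos: [512.3, -60.5, 133.6]
tcp_rot: [-0.313, 1.565, -0.262]
ft_force: [-0.0, -0.5, -1.1]
opening: 0.251
```

```bash
python3 - <<'E'
from h import *
s=env.state();print(s['t'],s['eef_pos'],R.from_euler('xyz',s['tcp_rot']).as_matrix().round(3)[:,1:])
ci=cams.camera_info('wrist');a=shot('wrist','w10.png');np.save('w10.npy',ci,allow_pickle=True)
cv2.imwrite('pics/w10b.png',cv2.resize(a,(600,450)))
E
```

```text
23.25 [512.30077774 -60.53500715 133.60625513] [[-0.05   0.999]
 [ 0.999  0.05 ]
 [-0.002  0.005]]
```

View pics/w10b.png

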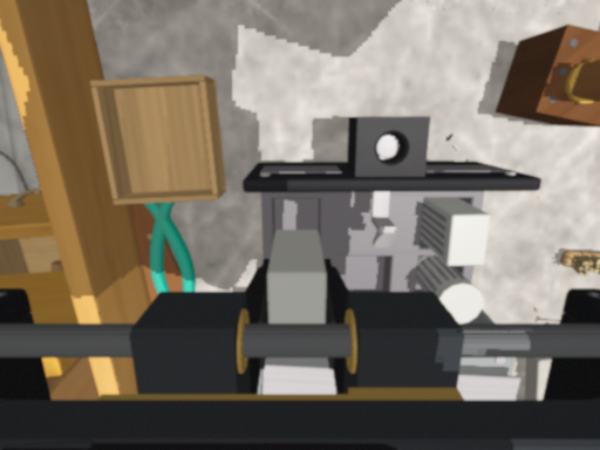

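The panel is held upright. Next stop is the pan.

carry_out(
  grip=[1,1,1,1,1],
  linear=[
    [-0.019,0.07,-0.057],
    [-0.019,0.07,-0.057],
    [-0.019,0.07,-0.057],
    [0,0.072,-0.0244],
    [0,0.072,-0.0244],
  ],
  turn=[0,0,0,0,0],
)

```text
t: 23.8
eef_pos: [391.1, 112.0, 158.4]
tcp_rot: [-2.893, 1.57, -2.844]
ft_force: [-0.1, -0.2, -1.1]
opening: 0.249
```

carry_out(
  grip=[1,1,1,1,1],
  linear=[
    [0,0.072,-0.0244],
    [0,0.072,-0.0244],
    [0,0.072,-0.0244],
    [0,0,0],
    [0,0,0],
  ],
  turn=[0,0,0,0,0],
)

```text
t: 24.3
eef_pos: [349.8, 217.4, 158.0]
tcp_rot: [-2.645, 1.569, -2.593]
ft_force: [-0.4, -0.5, 1.0]
opening: 0.253
```

```bash
python3 - <<'E'
from h import *
s=env.state();print(s['t'],s['eef_pos'],s['joints'].round(2),s['opening'],R.from_euler('xyz',s['tcp_rot']).as_matrix().round(3)[:,1:])
ci=cams.camera_info('wrist');a=shot('wrist','w11.png');np.save('w11.npy',ci,allow_pickle=True)
cv2.imwrite('pics/w11b.png',cv2.resize(a,(600,450)))
E
```

```text
24.3 [349.80947888 217.35211497 158.01987661] [ 0.4   0.3   2.14 -0.    0.7  -1.23] 0.25284785305955326 [[-0.052  0.999]
 [ 0.999  0.052]
 [-0.001 -0.001]]
```

View pics/w11b.png

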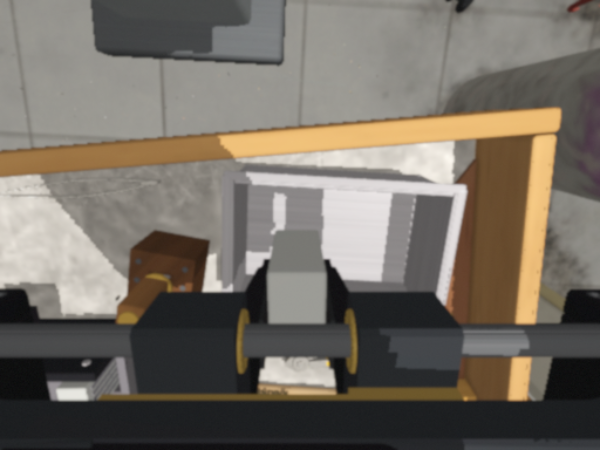

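```bash
python3 - <<'E'
from h import *
k=600/512
c=np.load('w11.npy',allow_pickle=True).item()
for u,v in [(228,172),(467,186),(450,310),(220,285),(247,186),(455,195)]: print(ray(c,u/k,v/k,78).round(1))
E
```

```text
[308.7 171.1  78. ]
[309.9 326.1  78. ]
[399.6 330.1  78. ]
[388.5 165.5  78. ]
[317.2 183.5  78. ]
[316.2 319.3  78. ]
```

The pan's rim confirms its centre at about (365,248). Lower and release.

carry_out(
  grip=[1,1,1,1,1],
  linear=[
    [0.06,0,0],
    [0.06,0,0],
    [0.05,0,0],
    [0.035,0,0],
    [0.02,0,0],
  ],
  turn=[0,0,0,0,0],
)

```text
t: 24.85
eef_pos: [350.5, 215.8, 44.7]
tcp_rot: [-2.739, 1.569, -2.691]
ft_force: [-1.0, -0.5, -0.6]
opening: 0.25
```

carry_out(
  grip=[1,0.07,0.07,0.07,0.07],
  linear=[
    [0.002,0,0],
    [0,0,0],
    [0,0,0],
    [0,0,0],
    [0,0,0],
  ],
  turn=[0,0,0,0,0],
)

```text
t: 25.35
eef_pos: [350.7, 217.1, 45.6]
tcp_rot: [0.259, 1.57, 0.309]
ft_force: [-0.7, 0.8, -0.6]
opening: 0.459
```

carry_out(
  grip=[0.07,0.07,0.07,0.07,0.07],
  linear=[
    [-0.02,0,0],
    [-0.05,0,0],
    [-0.06,0,0],
    [-0.06,0,0],
    [-0.037,0,0],
  ],
  turn=[0,0,0,0,0],
)

```text
t: 25.85
eef_pos: [350.5, 217.2, 161.3]
tcp_rot: [0.311, 1.568, 0.361]
ft_force: [0.1, -0.6, 0.4]
opening: 0.467
```

carry_out(
  grip=[-0.26,-0.26,-0.26,-0.26,-0.26],
  linear=[
    [0,-0.072,0.0244],
    [0,-0.072,0.0244],
    [0,-0.072,0.0244],
    [0,-0.072,0.0244],
    [0,-0.072,0.0244],
  ],
  turn=[0,0,0,0,0],
)

```text
t: 26.35
eef_pos: [420.6, 38.9, 159.6]
tcp_rot: [-0.166, 1.57, -0.116]
ft_force: [0.3, 0.3, 0.1]
opening: 0.629
```

carry_out(
  grip=[-0.26,-0.26,-0.26,-0.26,-0.26],
  linear=[
    [0,-0.052,0.064],
    [0,-0.052,0.064],
    [0,-0.052,0.064],
    [0,-0.052,0.064],
    [0,0,0],
  ],
  turn=[0,0,0,0,0],
)

```text
t: 26.85
eef_pos: [556.5, -59.8, 159.3]
tcp_rot: [-0.378, 1.568, -0.33]
ft_force: [-1.0, 0.1, 0.3]
opening: 0.629
```

carry_out(
  grip=[-0.26],
  linear=[
    [0,0,0],
  ],
  turn=[0],
)

```text
t: 26.95
eef_pos: [553.1, -57.4, 158.9]
tcp_rot: [2.905, 1.57, 2.954]
ft_force: [-0.1, 0.0, 0.8]
opening: 0.628
```

```bash
python3 - <<'E'
from h import *
s=env.state();print(s['t'],s['eef_pos'],s['opening'],R.from_euler('xyz',s['tcp_rot']).as_matrix().round(3)[:,1:])
print(move([553.5,-58.3,50.5]))
E
```

```text
26.95 [553.08004978 -57.35078301 158.87274898] 0.6277977382562853 [[-0.049  0.999]
 [ 0.999  0.049]
 [ 0.    -0.001]]
[ 0.21674474 -0.00196862  0.000874  ]
```

carry_out(
  grip=[-0.26,-0.26,-0.26,-0.26,-0.26],
  linear=[
    [0.05,-0.001,0],
    [0.05,0,0],
    [0.05,0,0],
    [0.04,0,0],
    [0.026,0,0],
  ],
  turn=[0,0,0,0,0],
)

```text
t: 27.45
eef_pos: [552.2, -56.7, 50.0]
tcp_rot: [2.898, 1.569, 2.949]
ft_force: [1.0, 0.0, 0.1]
opening: 0.631
```

carry_out(
  grip=[-0.26,1,1,1,1],
  linear=[
    [0,0,0],
    [0,0,0],
    [0,0,0],
    [0,0,0],
    [0,0,0],
  ],
  turn=[0,0,0,0,0],
)

```text
t: 27.95
eef_pos: [553.6, -57.7, 51.3]
tcp_rot: [-0.347, 1.57, -0.297]
ft_force: [-0.1, -0.1, 0.3]
opening: 0.349
```

carry_out(
  grip=[1,1,1,1,1],
  linear=[
    [0,0,0],
    [0,0,0],
    [0,0,0],
    [0,0,0],
    [0,0,0],
  ],
  turn=[0,0,0,0,0],
)

```text
t: 28.45
eef_pos: [553.6, -57.7, 50.9]
tcp_rot: [-0.451, 1.57, -0.401]
ft_force: [-0.5, 0.7, 5.4]
opening: 0.249
```

carry_out(
  grip=[1,1,1,1,1],
  linear=[
    [-0.02,0,0],
    [-0.03,0,0],
    [-0.05,0,0],
    [-0.06,0,0],
    [-0.056,0,0],
  ],
  turn=[0,0,0,0,0],
)

```text
t: 28.95
eef_pos: [553.2, -57.6, 160.2]
tcp_rot: [-2.834, 1.571, -2.784]
ft_force: [-0.7, -0.4, 0.2]
opening: 0.252
```

```bash
python3 - <<'E'
from h import *
s=env.state();print(s['t'],s['eef_pos'],s['opening'],R.from_euler('xyz',s['tcp_rot']).as_matrix().round(3)[:,1:])
ci=cams.camera_info('wrist');a=shot('wrist','w12.png');np.save('w12.npy',ci,allow_pickle=True)
cv2.imwrite('pics/w12b.png',cv2.resize(a,(600,450)))
E
```

```text
28.95 [553.23019262 -57.5870956  160.18286336] 0.2519705809051875 [[-0.05   0.999]
 [ 0.999  0.05 ]
 [-0.    -0.   ]]
```

View pics/w12b.png

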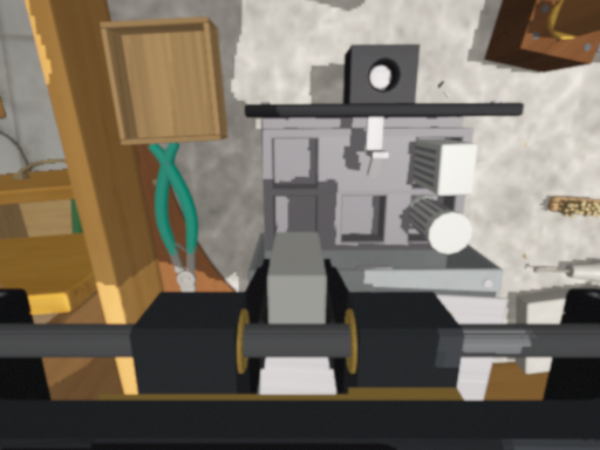

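The second panel is held, and its pocket is empty. Now to the second place in the pan.

carry_out(
  grip=[1,1,1,1,1],
  linear=[
    [0,0.052,-0.064],
    [0,0.052,-0.064],
    [0,0.052,-0.064],
    [0,0.052,-0.064],
    [0,0,0],
  ],
  turn=[0,0,0,0,0],
)

```text
t: 29.5
eef_pos: [416.4, 41.7, 158.9]
tcp_rot: [2.982, 1.568, 3.034]
ft_force: [-0.6, -0.4, -0.6]
opening: 0.255
```

carry_out(
  grip=[1,1,1,1,1],
  linear=[
    [0,0.08,-0.0193],
    [0,0.08,-0.0193],
    [0,0.08,-0.0193],
    [0,0.08,-0.0193],
    [0,0.08,-0.0193],
  ],
  turn=[0,0,0,0,0],
)

```text
t: 30.0
eef_pos: [362.0, 238.7, 159.0]
tcp_rot: [0.183, 1.57, 0.233]
ft_force: [1.2, -0.6, -0.2]
opening: 0.251
```

carry_out(
  grip=[1,1,1],
  linear=[
    [0,0.08,-0.0193],
    [0,0,0],
    [0,0,0],
  ],
  turn=[0,0,0],
)

```text
t: 30.3
eef_pos: [350.5, 277.1, 158.7]
tcp_rot: [-0.916, 1.571, -0.863]
ft_force: [-0.1, -0.7, -0.2]
opening: 0.253
```

carry_out(
  grip=[1,1,1,1,1],
  linear=[
    [0.06,0,0],
    [0.06,0,0],
    [0.05,0,0],
    [0.036,0,0],
    [0.021,0,0],
  ],
  turn=[0,0,0,0,0],
)

```text
t: 30.8
eef_pos: [351.0, 275.3, 44.0]
tcp_rot: [-2.57, 1.569, -2.522]
ft_force: [-0.5, 0.2, -0.6]
opening: 0.255
```

carry_out(
  grip=[1,0.07,0.07,0.07,0.07],
  linear=[
    [0,0,0],
    [0,0,0],
    [0,0,0],
    [0,0,0],
    [0,0,0],
  ],
  turn=[0,0,0,0,0],
)

```text
t: 31.3
eef_pos: [350.7, 276.7, 45.7]
tcp_rot: [0.383, 1.57, 0.433]
ft_force: [-0.2, -1.1, -0.4]
opening: 0.46
```

carry_out(
  grip=[0.07,0.07,0.07,0.07,0.07],
  linear=[
    [-0.02,0,0],
    [-0.05,0,0],
    [-0.06,0,0],
    [-0.06,0,0],
    [-0.037,0,0],
  ],
  turn=[0,0,0,0,0],
)

```text
t: 31.8
eef_pos: [350.7, 276.8, 161.4]
tcp_rot: [0.438, 1.568, 0.488]
ft_force: [0.3, -0.9, -1.2]
opening: 0.465
```

carry_out(
  grip=[-0.26,-0.26,-0.26,-0.26,-0.26],
  linear=[
    [0,-0.08,0.0193],
    [0,-0.08,0.0193],
    [0,-0.08,0.0193],
    [0,-0.08,0.0193],
    [0,-0.08,0.0193],
  ],
  turn=[0,0,0,0,0],
)

```text
t: 32.3
eef_pos: [408.8, 77.8, 159.5]
tcp_rot: [-0.122, 1.57, -0.072]
ft_force: [0.8, 0.9, -0.5]
opening: 0.633
```

carry_out(
  grip=[-0.26,-0.26,-0.26,-0.26,-0.26],
  linear=[
    [0,-0.08,0.0193],
    [0,0.003,0.085],
    [0,0.003,0.085],
    [0,0,0],
    [0,0,0],
  ],
  turn=[0,0,0,0,0],
)

```text
t: 32.8
eef_pos: [504.9, 47.1, 158.8]
tcp_rot: [-3.104, 1.57, -3.054]
ft_force: [0.1, 0.5, -0.7]
opening: 0.632
```

```bash
python3 - <<'E'
from h import *
k=600/512
c=np.load('w12.npy',allow_pickle=True).item()
for n,u,v,z in [('pFL',459,168,72),('cart',450,233,72),('recess',381,76,80)]: print(n,ray(c,u/k,v/k,z).round(1))
s=env.state();print(s['t'],s['eef_pos'],s['opening'],R.from_euler('xyz',s['tcp_rot']).as_matrix().round(3)[:,1:])
print(move([504.3,47,50.5]))
E
```

```text
pFL [503.2  47.7  72. ]
cart [548.4  49.2  72. ]
recess [450.1 -12.   80. ]
32.8 [504.86710939  47.12260684 158.80075654] 0.6317512188743859 [[-0.05   0.999]
 [ 0.999  0.05 ]
 [-0.    -0.001]]
[ 2.16602188e-01 -1.82880653e-04 -1.01026466e-03]
```

carry_out(
  grip=[-0.26,-0.26,-0.26,-0.26,-0.26],
  linear=[
    [0.05,0,-0.001],
    [0.05,0,0],
    [0.05,0,0],
    [0.04,0,0],
    [0.026,0,0],
  ],
  turn=[0,0,0,0,0],
)

```text
t: 33.3
eef_pos: [502.9, 47.3, 50.0]
tcp_rot: [3.104, 1.569, -3.128]
ft_force: [-0.5, -0.3, 0.1]
opening: 0.632
```

carry_out(
  grip=[-0.26,1,1,1,1],
  linear=[
    [0,0,0],
    [0,0,0],
    [0,0,0],
    [0,0,0],
    [0,0,0],
  ],
  turn=[0,0,0,0,0],
)

```text
t: 33.8
eef_pos: [504.8, 47.0, 51.2]
tcp_rot: [-0.178, 1.57, -0.128]
ft_force: [-0.3, -0.0, -0.1]
opening: 0.35
```

carry_out(
  grip=[1,1,1,1,1],
  linear=[
    [0,0,0],
    [0,0,0],
    [0,0,0],
    [0,0,0],
    [0,0,0],
  ],
  turn=[0,0,0,0,0],
)

```text
t: 34.3
eef_pos: [504.7, 47.1, 50.9]
tcp_rot: [-0.347, 1.57, -0.297]
ft_force: [-0.5, 0.5, 5.6]
opening: 0.253
```

carry_out(
  grip=[1,1,1,1,1],
  linear=[
    [-0.02,0,0],
    [-0.03,0,0],
    [-0.05,0,0],
    [-0.06,0,0],
    [-0.056,0,0],
  ],
  turn=[0,0,0,0,0],
)

```text
t: 34.8
eef_pos: [504.4, 47.0, 160.2]
tcp_rot: [-2.452, 1.571, -2.402]
ft_force: [-0.1, -0.7, -1.0]
opening: 0.252
```

carry_out(
  grip=[1,1,1,1],
  linear=[
    [0,-0.003,-0.084],
    [0,-0.003,-0.084],
    [0,0,0],
    [0,0,0],
  ],
  turn=[0,0,0,0],
)

```text
t: 35.2
eef_pos: [420.8, 39.8, 159.4]
tcp_rot: [-0.168, 1.569, -0.118]
ft_force: [0.4, -0.1, -0.0]
opening: 0.253
```

carry_out(
  grip=[1,1,1,1,1],
  linear=[
    [0,0.0835,-0.012],
    [0,0.0835,-0.012],
    [0,0.0835,-0.012],
    [0.02,0.0835,-0.012],
    [0.02,0.0835,-0.012],
  ],
  turn=[0,0,0,0,0],
)

```text
t: 35.7
eef_pos: [381.1, 249.1, 138.7]
tcp_rot: [0.325, 1.569, 0.375]
ft_force: [0.1, -0.4, -0.6]
opening: 0.251
```

carry_out(
  grip=[1,1,1,1],
  linear=[
    [0,0,0],
    [0,0,0],
    [0,0,0],
    [0,0,0],
  ],
  turn=[0,0,0,0],
)

```text
t: 36.1
eef_pos: [381.1, 246.0, 138.9]
tcp_rot: [0.016, 1.57, 0.064]
ft_force: [-0.1, 0.1, -0.9]
opening: 0.245
```

carry_out(
  grip=[1,1,1,1,1],
  linear=[
    [0.05,0,0],
    [0.05,0,0],
    [0.04,0,0],
    [0.03,0,0],
    [0.017,0,0],
  ],
  turn=[0,0,0,0,0],
)

```text
t: 36.6
eef_pos: [380.8, 245.9, 44.3]
tcp_rot: [-2.625, 1.57, -2.577]
ft_force: [0.3, 0.1, -0.2]
opening: 0.248
```

carry_out(
  grip=[1,0.2,0.2,0.2,0.2],
  linear=[
    [0,0,0],
    [0,0,0],
    [0,0,0],
    [0,0,0],
    [0,0,0],
  ],
  turn=[0,0,0,0,0],
)

```text
t: 37.1
eef_pos: [380.6, 246.9, 45.6]
tcp_rot: [0.286, 1.57, 0.336]
ft_force: [0.4, -0.5, -1.2]
opening: 0.393
```

carry_out(
  grip=[0.2,0.2,0.2,0.2,0.2],
  linear=[
    [-0.02,0,0],
    [-0.05,0,0],
    [-0.06,0,0],
    [-0.057,0,0],
    [0,0,0],
  ],
  turn=[0,0,0,0,0],
)

```text
t: 37.6
eef_pos: [381.5, 247.4, 142.2]
tcp_rot: [0.361, 1.565, 0.412]
ft_force: [1.0, -0.1, -0.2]
opening: 0.402
```

carry_out(
  grip=[-0.26,-0.26,-0.26,-0.26,-0.26],
  linear=[
    [-0.02,-0.0835,0.012],
    [-0.02,-0.0835,0.012],
    [0,-0.0835,0.012],
    [0,-0.0835,0.012],
    [0,-0.0835,0.012],
  ],
  turn=[0,0,0,0,0],
)

```text
t: 38.1
eef_pos: [420.7, 38.3, 158.7]
tcp_rot: [-1.155, 1.571, -1.104]
ft_force: [1.1, -0.3, -0.9]
opening: 0.626
```

carry_out(
  grip=[-0.26,-0.26,-0.26,-0.26,-0.26],
  linear=[
    [0,0.002,0.086],
    [0,0.002,0.086],
    [0,0.002,0.086],
    [0,0,0],
    [0,0,0],
  ],
  turn=[0,0,0,0,0],
)

```text
t: 38.6
eef_pos: [549.2, 49.3, 157.8]
tcp_rot: [3.131, 1.569, -3.102]
ft_force: [-0.5, 0.4, 0.1]
opening: 0.627
```

```bash
python3 - <<'E'
from h import *
s=env.state();print(s['t'],s['eef_pos'],s['opening'],R.from_euler('xyz',s['tcp_rot']).as_matrix().round(3)[:,1:])
print(move([548.6,49.2,50.5]))
c=cams.camera_info('wrist');a=shot('wrist','w13.png');np.save('w13.npy',c,allow_pickle=True)
# bright white blob = cartridge top
g=a.min(2);m=(g>190).astype(np.uint8);n,l,st,ce=cv2.connectedComponentsWithStats(m)
u,v=proj(c,[548.6,49.2,72]);print(u,v)
for i in range(1,n):
    if st[i,4]>150: print(st[i],ce[i].round(1),ray(c,*ce[i],72).round(1))
E
```

```text
38.6 [549.17903367  49.34779611 157.80238486] 0.626666900269266 [[-0.05   0.999]
 [ 0.999  0.05 ]
 [ 0.    -0.002]]
[ 0.21460643 -0.00024097 -0.00081135]
252.84768542312418 198.7931862544766
[  169     0   343   276 34482] [354.9 128.5] [489.  123.8  72. ]
[ 435    0   77   34 1172] [466.6  21.5] [412.5 191.1  72. ]
[ 42 121  21  43 305] [ 53.5 140.8] [ 509.5 -105.8   72. ]
[ 67 195  18  28 167] [ 74.3 206.7] [562.5 -95.6  72. ]
[ 200  306   89   30 2573] [244.1 320.3] [664.9  46.9  72. ]
```

carry_out(
  grip=[-0.26,-0.26,-0.26,-0.26,-0.26],
  linear=[
    [0.05,0,-0.001],
    [0.05,0,0],
    [0.05,0,0],
    [0.04,0,0],
    [0.025,0,0],
  ],
  turn=[0,0,0,0,0],
)

```text
t: 39.15
eef_pos: [547.5, 49.4, 50.1]
tcp_rot: [3.106, 1.569, -3.127]
ft_force: [-0.6, -1.0, -0.6]
opening: 0.626
```

carry_out(
  grip=[-0.26,1,1,1,1],
  linear=[
    [0,0,0],
    [0,0,0],
    [0,0,0],
    [0,0,0],
    [0,0,0],
  ],
  turn=[0,0,0,0,0],
)

```text
t: 39.65
eef_pos: [549.3, 49.3, 51.7]
tcp_rot: [-0.165, 1.57, -0.115]
ft_force: [0.1, 0.2, -0.4]
opening: 0.349
```

carry_out(
  grip=[1,1,1,1,1],
  linear=[
    [0,0,0],
    [0,0,0],
    [0,0,0],
    [0,0,0],
    [0,0,0],
  ],
  turn=[0,0,0,0,0],
)

```text
t: 40.15
eef_pos: [549.3, 49.3, 51.6]
tcp_rot: [-0.2, 1.57, -0.149]
ft_force: [-0.6, 0.1, 5.8]
opening: 0.311
```

carry_out(
  grip=[1,1,1,1,1],
  linear=[
    [-0.02,0,0],
    [-0.03,0,0],
    [-0.05,0,0],
    [-0.06,0,0],
    [-0.056,0,0],
  ],
  turn=[0,0,0,0,0],
)

```text
t: 40.65
eef_pos: [548.9, 49.3, 160.8]
tcp_rot: [-2.429, 1.571, -2.379]
ft_force: [0.5, 0.6, -0.7]
opening: 0.308
```

carry_out(
  grip=[1,1,1,1,1],
  linear=[
    [0,-0.085,-0.017],
    [0,-0.085,-0.017],
    [0,-0.085,-0.017],
    [0,0,0],
    [0,0,0],
  ],
  turn=[0,0,0,0,0],
)

```text
t: 41.15
eef_pos: [529.8, -80.1, 159.5]
tcp_rot: [-0.064, 1.571, -0.016]
ft_force: [0.0, 0.1, -0.7]
opening: 0.307
```

```bash
python3 - <<'E'
from h import *
s=env.state();print(s['t'],s['eef_pos'],s['opening'],R.from_euler('xyz',s['tcp_rot']).as_matrix().round(3)[:,1:])
c=cams.camera_info('wrist');a=shot('wrist','w14.png');np.save('w14.npy',c,allow_pickle=True)
d=shot('scene','a14.png')[220:384,100:340]
w=cv2.resize(a,(480,360));cv2.imwrite('pics/w14b.png',np.hstack([cv2.resize(a,(500,375)),cv2.copyMakeBorder(cv2.resize(d,(300,205)),0,170,0,0,cv2.BORDER_CONSTANT)]))
E
```

```text
41.15 [529.7806776  -80.07474588 159.52461245] 0.30743845437369716 [[-0.048  0.999]
 [ 0.999  0.048]
 [-0.     0.   ]]
```

View pics/w14b.png

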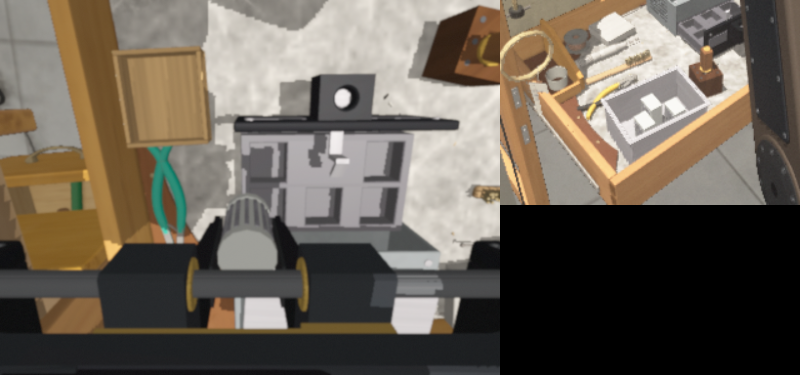

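The three panels stand in the pan, all pockets are empty and the cartridge is held upright. The bin's rim corners are at (112,52), (203,47), (209,140) and (125,147).

```bash
python3 - <<'E'
from h import *
k=500/512
c=np.load('w14.npy',allow_pickle=True).item()
P=np.array([ray(c,x/k,y/k,32)[:2] for x,y in [(112,52),(203,47),(209,140),(125,147)]]);print(P.round(1),P.mean(0))
P2=np.array([ray(c,x/k,y/k,8)[:2] for x,y in [(127,60),(197,55),(200,135),(133,140)]]);print('floor',P2.round(1),P2.mean(0))
print(move([*P.mean(0),48.5]))
E
```

```text
[[ 420.7 -200.8]
 [ 413.2 -123.1]
 [ 491.9 -117. ]
 [ 502.  -194.9]] [ 456.94145087 -158.94494287]
floor [[ 424.3 -197.2]
 [ 416.9 -131.9]
 [ 490.6 -128.9]
 [ 498.7 -195.9]] [ 457.6343707  -163.47421664]
[ 0.22168215 -0.15293467 -0.15406384]
```

carry_out(
  grip=[1,1,1,1,1],
  linear=[
    [0,-0.051,-0.051],
    [0,-0.051,-0.051],
    [0,-0.051,-0.051],
    [0,0,0],
    [0,0,0],
  ],
  turn=[0,0,0,0,0],
)

```text
t: 41.75
eef_pos: [457.7, -159.1, 159.4]
tcp_rot: [-0.296, 1.57, -0.246]
ft_force: [0.9, -1.0, -0.8]
opening: 0.309
```

carry_out(
  grip=[1,1,1,1,1],
  linear=[
    [0.05,0,0],
    [0.05,0,0],
    [0.05,0,0],
    [0.04,0,0],
    [0.03,0,0],
  ],
  turn=[0,0,0,0,0],
)

```text
t: 42.25
eef_pos: [458.1, -158.1, 47.8]
tcp_rot: [2.574, 1.57, 2.626]
ft_force: [-0.3, -0.7, -0.4]
opening: 0.31
```

carry_out(
  grip=[1,1,0.1,0.1,0.1],
  linear=[
    [0,0,0],
    [0,0,0],
    [0,0,0],
    [0,0,0],
    [0,0,0],
  ],
  turn=[0,0,0,0,0],
)

```text
t: 42.75
eef_pos: [457.7, -159.6, 49.7]
tcp_rot: [-0.585, 1.57, -0.535]
ft_force: [-0.1, 0.3, -0.0]
opening: 0.44
```

carry_out(
  grip=[-0.1,-0.1,-0.1,-0.1,-0.1],
  linear=[
    [0,0,0],
    [0,0,0],
    [-0.04,0,0],
    [-0.06,0,0],
    [-0.08,0,0],
  ],
  turn=[0,0,0,0,0],
)

```text
t: 43.25
eef_pos: [456.7, -159.3, 139.2]
tcp_rot: [2.637, 1.568, 2.687]
ft_force: [0.6, 0.4, 0.5]
opening: 0.551
```

```bash
python3 - <<'E'
from h import *
s=env.state();print(s['t'],s['eef_pos'],s['opening'],R.from_euler('xyz',s['tcp_rot']).as_matrix().round(3)[:,1:])
print(s['ft_force'])
print('r',move([400,-10.5,100]))
E
```

```text
43.25 [ 456.73605091 -159.34982988  139.24058172] 0.5510511441126674 [[-0.05   0.999]
 [ 0.999  0.05 ]
 [ 0.001 -0.002]]
[0.56169173 0.35354203 0.52569906]
r [ 0.07913787  0.30287728 -0.0982998 ]
```

carry_out(
  grip=[1,1,1,1,1],
  linear=[
    [0,0.075,-0.0226],
    [0,0.075,-0.0226],
    [0,0.075,-0.0226],
    [0,0.075,-0.0226],
    [0,0,0],
  ],
  turn=[0,0,0,0,0],
)

```text
t: 43.75
eef_pos: [402.7, -9.2, 139.3]
tcp_rot: [2.805, 1.569, 2.858]
ft_force: [-0.4, 0.1, -0.1]
opening: 0.185
```

carry_out(
  grip=[1,1,1,1,1],
  linear=[
    [0,0,0],
    [0.06,0,0],
    [0.06,0,0],
    [0.026,0,0],
    [0,0,0],
  ],
  turn=[0,0,0,0,0],
)

```text
t: 44.25
eef_pos: [404.7, -13.0, 64.7]
tcp_rot: [2.937, 1.568, 2.986]
ft_force: [-0.7, -0.4, 0.3]
opening: 0.004
```

```bash
python3 - <<'E'
from h import *
s=env.state();print(s['t'],s['eef_pos'],s['opening'],s['ft_force'],R.from_euler('xyz',s['tcp_rot']).as_matrix().round(3)[:,1:])
E
```

```text
44.25 [404.65681716 -12.95998059  64.67288805] 0.0038445343251278094 [-0.68167246 -0.41510873  0.30469996] [[-0.049  0.999]
 [ 0.999  0.049]
 [ 0.001 -0.003]]
```

```bash
python3 - <<'E'
from h import *
for n in ['scene','side']:
    c=cams.camera_info(n);a=shot(n,n+'15.png');g=a.min(2)
    for z in (68,38): print(n,z,np.round(proj(c,[457,-159,z])))
    u,v=map(int,proj(c,[457,-159,60]))
    print(a[v-14:v+16:3,u-15:u+16:3].mean(2).astype(int))
E
```

```text
scene 68 [332. 222.]
scene 38 [331. 231.]
[[ 61  68  68  77  99 101  97  99  99  98  97]
 [ 60  67  65  70  96 106  98  97  99  97  99]
 [ 54  69  65  71  94 107  96  95  97  96 100]
 [ 47  56  69  69  93 104  99  96  99  97 100]
 [ 49  49  68  71  89 103  98  98  98  98  99]
 [ 45  50  66  69  86 100  99  98  98 100  98]
 [ 44  60  65  67  80  99 101  97 100  97 101]
 [ 44  61  70  67  70  99 104  98  98  96  99]
 [ 45  57  68  69  68  96 106  98  98 100  99]
 [ 45  54  60  68  69  93 103  94  98 100  97]]
side 68 [296. 204.]
side 38 [296. 212.]
[[ 93  98 100 120 120  47  26  28  28  26  41]
 [156 164 166 164 158  45  27  27  25  27  24]
 [132 133 131 132 126  34  26  30  27  28  24]
 [131 131 132 133  90  26  30  30  25  27  28]
 [131 129 126 121  47  37  44  65  54  31  32]
 [131 131 154 108  57  62  47  48  43  38  37]
 [131 127  82  68  82  87  40  43  39  36  37]
 [117  93  61  63  62  62  62  62  60  57  69]
 [141  79  60  68  75  63  63  65  65  66  75]
 [167  35  41  44  46  51  52  59  55  57 124]]
```

carry_out(
  grip=[1,1,1,1,1],
  linear=[
    [-0.08,0,0],
    [-0.08,0,0],
    [-0.03,-0.02,0.08],
    [0,-0.03,0.09],
    [0,-0.03,0.08],
  ],
  turn=[0,0,0,0,0],
)

```text
t: 44.85
eef_pos: [534.0, -46.6, 163.9]
tcp_rot: [-0.28, 1.566, -0.23]
ft_force: [0.3, -0.7, 0.5]
opening: 0.003
```

carry_out(
  grip=[1,1],
  linear=[
    [0,0,0],
    [0,0,0],
  ],
  turn=[0,0],
)

```text
t: 45.05
eef_pos: [531.7, -46.2, 161.7]
tcp_rot: [-0.377, 1.57, -0.328]
ft_force: [0.1, -0.7, -0.4]
opening: 0.002
```

```bash
python3 - <<'E'
from h import *
s=env.state();print(s['t'],s['eef_pos'])
c=cams.camera_info('wrist');a=shot('wrist','w16.png');np.save('w16.npy',c,allow_pickle=True)
u,v=proj(c,[457,-159,68]);print(u,v)
x0,y0=int(max(u-70,0)),int(max(v-70,0))
r=a[y0:y0+140,x0:x0+140];hsv=cv2.cvtColor(r,cv2.COLOR_BGR2HSV)
m=((hsv[...,1]<40)&(hsv[...,2]>110)).astype(np.uint8)
n,l,st,ce=cv2.connectedComponentsWithStats(m)
for i in range(1,n):
    if st[i,4]>80: q=ce[i]+[x0,y0];print(st[i]+[x0,y0,0,0,0],q.round(),ray(c,*q,68).round(1))
w=((hsv[...,0]<25)&(hsv[...,0]>8)&(hsv[...,1]>60)).astype(np.uint8)
for row in range(0,140,7): print(''.join('W' if m[row,x] else ('b' if w[row,x] else '.') for x in range(0,r.shape[1],3)))
E
```

```text
45.05 [531.66499664 -46.17540486 161.72659866]
109.8329335885542 95.9869098797753
[  82   25   97   60 1920] [133.  35.] [ 414.  -138.8   68. ]
[  91   77   41   40 1291] [112.  96.] [ 457.  -157.7   68. ]
[139  82  15  31  99] [148.  97.] [ 456.  -129.8   68. ]
[139 142  40  23 779] [160. 154.] [ 500.  -122.5   68. ]
bbbbbbbbbbbbbbbWWWWWWWWWWWWWWWWWWWWWWWWWWWWWWWW
bbbbbbbbbbbbbbbWWWWWWWWWWWWWWWWWWWWWWWWWWWWWWWW
bbbbbbbbbbbbbbbbWWWWWWWWWWWWWWWWWWWWWWWWWWWWWWW
bbbbbbbbbbbbbbbbbbbbbbbbbbbbbbbbbbbbbbbbbbbbWWW
bbbbbbbbbbbbbbbbbbbbbbbbbbbbbbbbbbbbbbbbbbbbbbW
bbbbbbbbbbbbbbbbbbbbbbbbbbbbbbbbbbbbbbbbbbbbbbW
bbbbbbbbbbbbbbbbbbbbbbbbbbbbbbbbbbbbbbbbbbbbbbW
bbbbbbbbbbbbbbbbbbbbbbbbbbbbbbbbbbbbbbbbbbbbbbW
bbbbbbbbbbbbbbbbbbb.WWWWWWWWW....bbbbbbbbbbbbbb
bbbbbbbbbbbbbbbbbbWWWWWWWWWWWWW.....Wbbbbbbbbbb
bbbbbbbbbbbbbbbbbbWWWWWWWWWWWWW......W.bbbbbbbb
bbbbbbbbbbbbbbbbbbWWWWWWWWWWWWW........bbbbbbbb
bbbbbbbbbbbbbbbbbbbbWWWWWWWWWW......Wbbbbbbbbbb
bbbbbbbbbbbbbbbbbbbbbbbb.W.bbbbbbbbbbbbbbbbbbbb
bbbbbbbbbbbbbbbbbbbbbbbbbbbbbbbbbbbbbbbbbbbbbbb
bbbbbbbbbbbbbbbbbbbbbbbbbbbbbbbbbbbbbbbbbbbbbbb
bbbbbbbbbbbbbbbbbbbbbbbbbbbbbbbbbbbbbbbbbbbbbbb
Wbbbbbbbbbbbbbbbbbbbbbbbbbbbbbbbbbbbbb....WWWWW
W.bbbbbbbbbbbbbbbbbbbbbbbbb.......WWWWWWWWWWWWW
bbbbbbbbbbbbbbbbbbbbbbbbbbbbb.....WWWWWWWWWWWWW
```

The cartridge stands in the bin at (457,-158), as commanded. Back to the boss, then push.

carry_out(
  grip=[1,1,1,1,1],
  linear=[
    [0,0.03,-0.08],
    [0,0.03,-0.09],
    [0,0.022,-0.08],
    [0,0,0],
    [0.07,0,0],
  ],
  turn=[0,0,0,0,0],
)

```text
t: 45.6
eef_pos: [405.3, -11.0, 129.2]
tcp_rot: [-0.253, 1.563, -0.203]
ft_force: [1.6, -0.3, -0.5]
opening: 0.008
```

carry_out(
  grip=[1,1,1,1,1],
  linear=[
    [0.07,0,0],
    [0.05,0,0],
    [0,0,0],
    [0,0,0.025],
    [0,0,0.025],
  ],
  turn=[0,0,0,0,0],
)

```text
t: 46.1
eef_pos: [430.8, -9.8, 67.5]
tcp_rot: [-0.305, 1.57, -0.254]
ft_force: [-1.6, -0.4, -2.1]
opening: 0.009
```

carry_out(
  grip=[1,1,1,1,1],
  linear=[
    [0,0,0.03],
    [0,0,0.03],
    [0,0,0.03],
    [0,0,0.03],
    [0,0,0.02],
  ],
  turn=[0,0,0,0,0],
)

```text
t: 46.6
eef_pos: [501.4, -6.1, 67.6]
tcp_rot: [-0.24, 1.569, -0.189]
ft_force: [-1.4, 0.0, -0.3]
opening: 0.004
```

carry_out(
  grip=[1,1,1,1],
  linear=[
    [0,0,0.01],
    [0,0,0.01],
    [0,0,0.006],
    [0,0,0],
  ],
  turn=[0,0,0,0],
)

```text
t: 47.0
eef_pos: [513.2, -5.7, 66.4]
tcp_rot: [-0.214, 1.569, -0.163]
ft_force: [0.1, -0.5, -0.8]
opening: 0.003
```

carry_out(
  grip=[1,1,1],
  linear=[
    [0,0,0.004],
    [0,0,0.004],
    [0,0,0],
  ],
  turn=[0,0,0],
)

```text
t: 47.3
eef_pos: [515.1, -5.4, 66.0]
tcp_rot: [3.051, 1.567, 3.101]
ft_force: [-9.3, -1.1, 6.0]
opening: 0.003
```

carry_out(
  grip=[1,1,1],
  linear=[
    [0,0,0.004],
    [0,0,0.002],
    [0,0,0],
  ],
  turn=[0,0,0],
)

```text
t: 47.6
eef_pos: [515.2, -5.3, 65.8]
tcp_rot: [3.043, 1.561, 3.094]
ft_force: [-21.8, -5.4, 15.3]
opening: 0.004
```

carry_out(
  grip=[1,1,1,1,1],
  linear=[
    [0,0,-0.02],
    [0,0,-0.07],
    [-0.06,0,0],
    [-0.07,0,0],
    [-0.07,0,0],
  ],
  turn=[0,0,0,0,0],
)

```text
t: 48.1
eef_pos: [474.7, -7.6, 167.3]
tcp_rot: [-0.167, 1.57, -0.117]
ft_force: [0.1, -0.3, -0.6]
opening: 0.003
```

carry_out(
  grip=[1,1,1,1,1],
  linear=[
    [0,0,0.08],
    [0,0,0.08],
    [0,0,0.08],
    [0,0,0],
    [0,0,0],
  ],
  turn=[0,0,0,0,0],
)

```text
t: 48.6
eef_pos: [594.6, -1.4, 165.5]
tcp_rot: [3.003, 1.571, 3.053]
ft_force: [0.4, -0.2, -0.2]
opening: 0.003
```

```bash
python3 - <<'E'
from h import *
s=env.state();print(s['t'],s['eef_pos'],s['ft_force'])
c=cams.camera_info('wrist');a=shot('wrist','w17.png');np.save('w17.npy',c,allow_pickle=True)
u,v=proj(c,[545.8,-4.6,80]);print('pred',u,v)
x0,y0=int(u-40),int(v-40);cv2.imwrite('pics/w17b.png',np.hstack([cv2.resize(a[y0-10:y0+100,x0-10:x0+100],(500,500),interpolation=cv2.INTER_CUBIC),cv2.resize(a,(300,225)).repeat(1,0) if 0 else cv2.copyMakeBorder(cv2.resize(a,(300,225)),0,275,0,0,cv2.BORDER_CONSTANT)]))
g=a.min(2);m=(g>110).astype(np.uint8);n,l,st,ce=cv2.connectedComponentsWithStats(m)
for i in range(1,n):
    if st[i,4]>60 and abs(ce[i][0]-u)<60 and abs(ce[i][1]-v)<60: print(st[i],ce[i].round(1),ray(c,*ce[i],70).round(1))
E
```

```text
48.6 [594.60049845  -1.43098249 165.49673636] [ 0.38694698 -0.17413321 -0.18458479]
pred 252.0254454636774 138.45510896934064
[243 128  18  18 256] [251.4 136.5] [545.4  -5.2  70. ]
```

View pics/w17b.png

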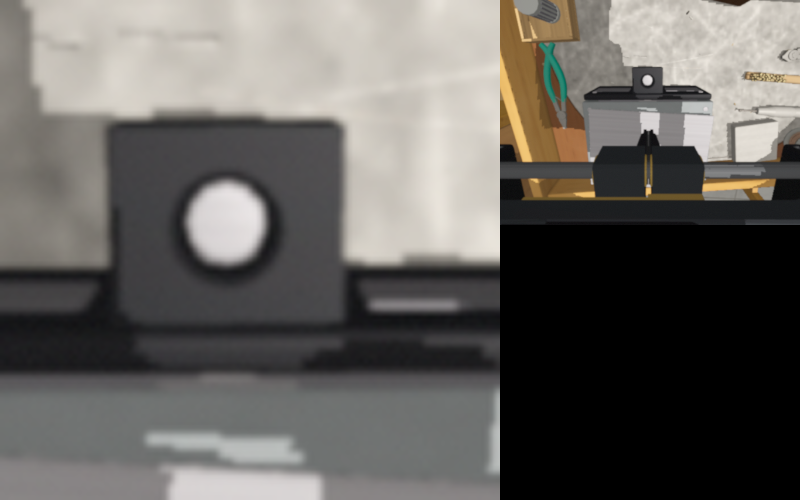

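The button is back at its home position, (545.4,-5.2) against (545.7,-4.8) at the start, and appears the same size, so it is up and the drawer is latched home. Next I turn back to the lid grasp orientation.

carry_out(
  grip=[-1,-1,-1,-1,-1],
  linear=[
    [0,0,0],
    [0,0,0],
    [0,0,0],
    [0,0,0],
    [0,0,0],
  ],
  turn=[0.041,0.041,0.041,0.041,0.041],
)

```text
t: 49.15
eef_pos: [593.5, -1.6, 166.4]
tcp_rot: [0.136, 1.571, -0.463]
ft_force: [0.3, -0.1, 0.6]
opening: 0.367
```

carry_out(
  grip=[-1,-1,-1,-1,-1],
  linear=[
    [-0.02,0,0],
    [0,0,0],
    [0,0,0],
    [0,0,0],
    [0,0,0],
  ],
  turn=[0.041,0.041,0,0,0],
)

```text
t: 49.65
eef_pos: [594.1, -1.5, 176.1]
tcp_rot: [-2.147, 1.571, -2.996]
ft_force: [0.0, 0.6, -0.5]
opening: 0.789
```

```bash
python3 - <<'E'
from h import *
s=env.state();print(s['t'],s['eef_pos'],s['opening'],R.from_euler('xyz',s['tcp_rot']).as_matrix().round(4)[:,1:])
print(move([636.5,1.7,116]))
c=cams.camera_info('wrist');a=shot('wrist','w18.png');np.save('w18.npy',c,allow_pickle=True)
g=a.max(2);u,v=map(int,proj(c,[636.5,1.7,126]));print(u,v)
r=g[v-30:v+30,u-35:u+35];m=(r<75).astype(np.uint8);n,l,st,ce=cv2.connectedComponentsWithStats(m)
for i in range(1,n):
    if st[i,4]>100: q=ce[i]+[u-35,v-30];print(st[i],q,ray(c,*q,124))
E
```

```text
49.65 [594.08542129  -1.53247408 176.0631023 ] 0.7893495063880959 [[ 7.504e-01  6.609e-01]
 [ 6.609e-01 -7.504e-01]
 [-2.000e-04 -1.000e-04]]
[0.12010558 0.06795681 0.05123093]
298 248
[   0    3   70   57 1895] [308.84854881 247.10131926] [642.21241936   7.28333623 124.        ]
```

carry_out(
  grip=[-1,-1,-1,-1,-1],
  linear=[
    [0,0.034,0.0256],
    [0,0.034,0.0256],
    [0,0,0],
    [0.05,0,0],
    [0.04,0,0],
  ],
  turn=[0,0,0,0,0],
)

```text
t: 50.2
eef_pos: [636.2, 1.7, 130.3]
tcp_rot: [-2.078, 1.571, -2.928]
ft_force: [-0.0, -0.1, -0.2]
opening: 1.003
```

carry_out(
  grip=[-1,-1,1,1,1],
  linear=[
    [0.03,0,0],
    [0,0,0],
    [0,0,0],
    [0,0,0],
    [0,0,0],
  ],
  turn=[0,0,0,0,0],
)

```text
t: 50.7
eef_pos: [637.1, 1.6, 117.0]
tcp_rot: [0.673, 1.57, -0.178]
ft_force: [-0.4, 0.2, -0.4]
opening: 0.802
```

carry_out(
  grip=[1,1,1,1,1],
  linear=[
    [0,0,0],
    [0,0,0],
    [0,0,0],
    [0,0,0],
    [0,0,0],
  ],
  turn=[0,0,0,0,0],
)

```text
t: 51.2
eef_pos: [636.9, 1.6, 116.1]
tcp_rot: [-0.727, 1.571, -1.579]
ft_force: [0.2, 0.1, -0.1]
opening: 0.384
```

carry_out(
  grip=[1,1,1,1,1],
  linear=[
    [0,0,0],
    [0,0,0],
    [0,0,0],
    [0,0,0],
    [0,0,0],
  ],
  turn=[0,0,0,0,0],
)

```text
t: 51.7
eef_pos: [636.9, 1.6, 116.1]
tcp_rot: [-0.909, 1.571, -1.761]
ft_force: [0.0, -0.2, -0.6]
opening: 0.27
```

```bash
python3 - <<'E'
from h import *
s=env.state();print(s['t'],s['eef_pos'],s['opening'],s['ft_force'],R.from_euler('xyz',s['tcp_rot']).as_matrix().round(4)[:,1:])
E
```

```text
51.7 [636.89947697   1.62815492 116.09076894] 0.27038971464232947 [ 0.02389151 -0.17262837 -0.64612362] [[ 7.523e-01  6.589e-01]
 [ 6.589e-01 -7.523e-01]
 [-1.000e-04  1.000e-04]]
```

carry_out(
  grip=[1,1,1,1,1],
  linear=[
    [-0.01,0,0],
    [-0.03,0,0],
    [-0.03,0,0],
    [0,-0.046,-0.057],
    [0,-0.046,-0.057],
  ],
  turn=[0,0,0,0,0],
)

```text
t: 52.2
eef_pos: [564.0, 14.2, 151.4]
tcp_rot: [0.678, 1.57, -0.174]
ft_force: [0.5, -0.1, -1.2]
opening: 0.267
```

carry_out(
  grip=[1,1,1,1,1],
  linear=[
    [0,-0.046,-0.057],
    [0,-0.046,-0.057],
    [0,-0.046,-0.057],
    [0,-0.046,-0.057],
    [0,0,0],
  ],
  turn=[0,0,0,0,0],
)

```text
t: 52.7
eef_pos: [416.4, 40.0, 151.4]
tcp_rot: [-2.334, 1.568, 3.098]
ft_force: [-0.1, 0.2, -0.5]
opening: 0.264
```

carry_out(
  grip=[1,1,1,1,1],
  linear=[
    [0,0.026,-0.075],
    [0,0.026,-0.075],
    [0,0.026,-0.075],
    [0,0.037,-0.054],
    [0,0.037,-0.054],
  ],
  turn=[0,0,0,0,0],
)

```text
t: 53.2
eef_pos: [368.1, 216.3, 151.6]
tcp_rot: [1.162, 1.57, 0.31]
ft_force: [0.7, -0.2, -1.4]
opening: 0.271
```

carry_out(
  grip=[1,1,1,1,1],
  linear=[
    [0,0.037,-0.054],
    [0,0,0],
    [0,0,0],
    [0,0,0],
    [0,0,0],
  ],
  turn=[0,0,0,0,0],
)

```text
t: 53.7
eef_pos: [364.4, 246.4, 151.2]
tcp_rot: [-0.74, 1.571, -1.592]
ft_force: [-0.6, -0.0, -2.6]
opening: 0.266
```

```bash
python3 - <<'E'
from h import *
s=env.state();print(s['t'],s['eef_pos'],s['opening'],s['ft_force'],R.from_euler('xyz',s['tcp_rot']).as_matrix().round(4)[:,1:])
print(move([363.3,246.9,98]))
c=cams.camera_info('wrist');a=shot('wrist','w19.png');np.save('w19.npy',c,allow_pickle=True)
g=cv2.cvtColor(a,cv2.COLOR_BGR2GRAY)
# lid visible edges (top plate at z=TCP-18): expected corners for yaw 88.5..90
e=s['eef_pos'];zt=e[2]-18
for y in (87,89,91):
    t=np.deg2rad(y);ux=np.array([np.cos(t),np.sin(t)]);uy=np.array([-ux[1],ux[0]])
    print(y,[np.round(proj(c,[*(e[:2]+i*80*ux+j*56*uy),zt])).tolist() for i,j in ((1,1),(1,-1),(-1,1),(-1,-1))])
m=cv2.Canny(g,60,150)
L=cv2.HoughLinesP(m[:230],1,np.pi/360,40,minLineLength=60,maxLineGap=8)
for l in L[:,0]:
    P=[ray(c,l[0],l[1],zt)[:2],ray(c,l[2],l[3],zt)[:2]];d=P[1]-P[0]
    print(l,np.round(P,1).tolist(),round(np.degrees(np.arctan2(d[1],d[0])),1))
E
```

```text
53.7 [364.36194016 246.38037249 151.15754759] 0.26615515189188754 [-0.56981019 -0.00569321 -2.57534502] [[ 7.531e-01  6.579e-01]
 [ 6.579e-01 -7.531e-01]
 [-1.000e-04  1.000e-04]]
[ 0.10631491 -0.00090288 -0.00219417]
87 [[280.0, 62.0], [415.0, 205.0], [96.0, 262.0], [229.0, 364.0]]
89 [[274.0, 61.0], [414.0, 200.0], [98.0, 267.0], [234.0, 364.0]]
91 [[267.0, 60.0], [414.0, 194.0], [100.0, 272.0], [239.0, 365.0]]
[322   1 509 147] [[309.1, 363.3], [437.8, 380.3]] 7.5
[282   0 510 175] [[294.0, 350.7], [451.5, 371.0]] 7.4
[172 105 232   0] [[283.3, 275.4], [275.5, 334.6]] 97.5
[122 229 258   2] [[303.9, 198.5], [285.7, 342.3]] 97.2
[158 193 263  21] [[306.8, 230.8], [293.2, 337.6]] 97.3
[ 53   0 173 102] [[209.4, 276.9], [282.8, 277.0]] 0.1
[193 158 277  58] [[309.4, 260.2], [309.9, 329.6]] 89.6
[276  64 362 149] [[311.5, 327.1], [377.1, 325.9]] -1.0
[163 197 287  52] [[310.4, 230.8], [311.9, 335.0]] 89.2
[289  62 436 171] [[315.9, 332.2], [417.9, 344.8]] 7.1
[ 57   0 173  99] [[210.9, 278.2], [281.8, 278.3]] 0.1
[ 96 203 171 106] [[283.1, 202.1], [283.2, 274.7]] 89.9
[282   1 507 173] [[294.3, 350.4], [449.2, 370.6]] 7.4
[101 229 162 123] [[294.4, 190.3], [284.9, 264.3]] 97.3
[153 208 287  51] [[310.0, 221.5], [311.6, 335.4]] 89.2
[313  79 447 178] [[331.0, 334.4], [425.8, 346.3]] 7.2
[123 229 219  68] [[304.3, 198.9], [290.5, 306.3]] 97.3
[125 160 172  98] [[281.4, 234.3], [281.1, 278.3]] 90.3
[ 61   3 153  81] [[213.0, 278.3], [268.5, 278.6]] 0.3
[371  38 465 112] [[339.5, 367.7], [404.3, 376.1]] 7.4
[ 52   0 173 103] [[209.0, 276.6], [283.1, 276.6]] 0.0
[192 159 242  99] [[309.3, 259.4], [309.5, 302.4]] 89.8
```

The held lid's edges read 89.2–89.8° and its centre matches the first pick-up. Now I lower it.

carry_out(
  grip=[1,1,1,1,1],
  linear=[
    [0,-0.001,-0.002],
    [0.03,0,0],
    [0.03,0,0],
    [0.02,0,0],
    [0,0,0],
  ],
  turn=[0,0,0,0,0],
)

```text
t: 54.25
eef_pos: [362.6, 247.2, 110.2]
tcp_rot: [-1.806, 1.569, -2.658]
ft_force: [0.7, -0.5, 0.0]
opening: 0.266
```

carry_out(
  grip=[1,1,1,1],
  linear=[
    [0.01,0,0],
    [0.006,0,0],
    [0.006,0,0],
    [0,0,0],
  ],
  turn=[0,0,0,0],
)

```text
t: 54.65
eef_pos: [363.0, 247.6, 100.0]
tcp_rot: [-1.391, 1.571, -2.243]
ft_force: [-0.1, -0.1, -1.2]
opening: 0.269
```

carry_out(
  grip=[1,1,1],
  linear=[
    [0.003,0,0],
    [0.002,0,0],
    [0,0,0],
  ],
  turn=[0,0,0],
)

```text
t: 54.95
eef_pos: [363.1, 247.6, 98.0]
tcp_rot: [1.081, 1.57, 0.229]
ft_force: [-0.8, -0.5, 6.5]
opening: 0.267
```

carry_out(
  grip=[-1,-1,-1,-1,-1],
  linear=[
    [0,0,0],
    [0,0,0],
    [0,0,0],
    [0,0,0],
    [0,0,0],
  ],
  turn=[0,0,0,0,0],
)

```text
t: 55.45
eef_pos: [363.0, 247.6, 97.5]
tcp_rot: [-0.84, 1.571, -1.692]
ft_force: [-0.6, -0.2, 0.1]
opening: 0.632
```

carry_out(
  grip=[-1,-1,-1,-1,-1],
  linear=[
    [0,0,0],
    [0,0,0],
    [0,0,0],
    [-0.03,0,0],
    [-0.05,0,0],
  ],
  turn=[0,0,0,0,0],
)

```text
t: 55.95
eef_pos: [362.4, 247.3, 137.1]
tcp_rot: [-1.809, 1.568, -2.661]
ft_force: [-0.9, 0.3, -0.2]
opening: 0.987
```

carry_out(
  grip=[-1,-1,-1,-1,-1],
  linear=[
    [-0.05,0,0],
    [0,-0.037,0.054],
    [0,-0.012,0.018],
    [0,0,0],
    [0,0,0],
  ],
  turn=[0,0,0,0,0],
)

```text
t: 56.45
eef_pos: [368.4, 204.6, 162.4]
tcp_rot: [-2.051, 1.57, -2.903]
ft_force: [-0.7, 0.7, -0.3]
opening: 1.003
```

```bash
python3 - <<'E'
from h import *
s=env.state();print(s['t'],s['eef_pos'],s['opening'],s['ft_force'])
c=cams.camera_info('wrist');a=shot('wrist','w20.png');np.save('w20.npy',c,allow_pickle=True)
g=cv2.cvtColor(a,cv2.COLOR_BGR2GRAY)
u,v=map(int,proj(c,[363.3,246.9,106]));print(u,v)
r=g[v-25:v+25,u-25:u+25];m=(r<75).astype(np.uint8);n,l,st,ce=cv2.connectedComponentsWithStats(m)
for i in range(1,n):
    if st[i,4]>300: q=ce[i]+[u-25,v-25];print('knob',st[i],ray(c,*q,106).round(1))
L=cv2.HoughLinesP(cv2.Canny(g,60,150)[:225],1,np.pi/360,40,minLineLength=60,maxLineGap=8)
for l in L[:,0]:
    P=[ray(c,l[0],l[1],80)[:2],ray(c,l[2],l[3],80)[:2]];d=P[1]-P[0];an=np.degrees(np.arctan2(d[1],d[0]))
    if min(abs(an-90),abs(an))<4: print(np.round(P,1).tolist(),round(an,1))
c=cams.camera_info('scene');a=shot('scene','a20.png')
for nm,p in [('tool',[404.3,112,100]),('tool mid',[404.3,112,75])]:
    u,v=map(int,proj(c,p));print(nm,u,v);
g=cv2.cvtColor(a,cv2.COLOR_BGR2HSV);u,v=map(int,proj(c,[404.3,112,75]))
m=((g[...,0]>8)&(g[...,0]<28)&(g[...,1]>110)&(g[...,2]>70))[v-25:v+25,u-20:u+20]
for row in range(0,50,3): print(''.join('#' if x else '.' for x in m[row]))
E
```

```text
56.45 [368.36755618 204.55975361 162.352443  ] 1.0027959598932032 [-0.72481004  0.69963262 -0.29982751]
286 164
knob [   8    6   37   36 1036] [363.1 248.2 106. ]
[[322.4, 327.4], [400.0, 327.8]] 0.3
[[309.0, 191.0], [310.4, 334.9]] 89.5
[[192.2, 239.8], [277.8, 238.9]] -0.6
[[190.5, 237.5], [278.1, 237.3]] -0.1
[[274.9, 135.7], [275.1, 236.5]] 89.9
[[152.3, 192.3], [200.9, 192.5]] 0.3
[[272.3, 180.5], [272.4, 238.8]] 89.8
[[203.3, 239.9], [271.1, 239.4]] -0.4
tool 263 259
tool mid 263 267
........................................
........................................
........................................
...........................#............
........................................
........................................
........................##..............
........................##..............
.......................###..............
.......................####.............
.........##..###.....#####..............
...........#........######..............
........................................
........................................
........................................
........................................
........................................
```

```bash
python3 - <<'E'
from h import *
a=cv2.imread('pics/a1.png');t=a[254:280,256:276]
for f in ['a14.png','a20.png']:
    b=cv2.imread('pics/'+f);r=cv2.matchTemplate(b[240:300,240:295],t,cv2.TM_CCOEFF_NORMED);_,m,_,p=cv2.minMaxLoc(r);print(f,m,p[0]+240-256,p[1]+240-254)
b=cv2.imread('pics/b1.png')
s=shot('side','b21.png')
for f,im in [('side15',cv2.imread('pics/side15.png')),('b21',s)]:
    t=b[244:268,284:302];r=cv2.matchTemplate(im[230:280,270:316],t,cv2.TM_CCOEFF_NORMED);_,m,_,p=cv2.minMaxLoc(r);print(f,m,p[0]+270-284,p[1]+230-244)
E
```

```text
a14.png 0.5623556971549988 4 13
a20.png 0.6828402280807495 19 6
side15 0.7674780488014221 0 0
b21 0.8763224482536316 -1 0
```

```bash
python3 -c "
from h import *
s=env.state();print(s['t'],s['ft_force']);print(env.job_done())"
```

```text
56.6 [-0.00659361 -0.58907263  0.30759198]
the job is handed in; nothing more can be done
None
```

I did every step of the task and handed the job in at t = 56.6 s; the interface gave no verdict.

There were four filters. Three dust panels now stand in the sweeps pan and one carbon cartridge stands in the wooden bin. The middle pocket was empty from the start. I never moved the brush or the handpiece.

**Last checks**
- **Panels and cartridge:** the scene view showed the three panels standing in the pan. The cartridge measured (457, -158), inside the bin, just before I closed the drawer.
- **Drawer and latch:** I pushed the drawer to a hard stop of about 22 N. Its button read (545.4, -5.2) against (545.7, -4.8) at the start, at the same apparent size, so I take it as home and latched. I could not read the joint itself.
- **Lid:** it met the pan at its original height of 98 mm. Afterwards the knob measured (363.1, 248.2) against (363.4, 246.8) at the start.
- **Pin tool:** the side view placed it within 1 pixel of where it stood at the start (match 0.88). The same check from the scene camera matched poorly (0.56 and 0.68, offset by several pixels); the arm may have been in its way there, so I relied on the side view.
- **Robot:** at hand-in the arm was clear of everything, with under 1 N on the wrist.

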